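# Wedge up the probe station's stage plate

### The job

The stage plate of the probe station has to come off its two screw feet so that a colleague can reset them. First blow the wedge seat clean: press the red cap of the clamped duster can fully down and let it spring back up. Then slide the levelling wedge, ramp first and flat on the base, under the front edge of the stage plate between the two feet, until the feet just lift off the base (a gap of some 2 to 3 mm), and finish with the wedge held there in the gripper or against the fingers; lift the plate with the wedge only, and leave everything else where it is.

Things in the scene. Friction and masses are not known exactly. Their poses are not given: they have to be found in the camera images.
- station: probe station, fixed: dark steel base slab 330 (x) x 260 (y) x 20 (z) mm. Origin: centre of its underside, on the table; +x points to the rear (hinge). Its front 100 mm (x -165 to -65 mm) is a bare apron; a bright strip 60 mm wide on its centre line (y = 0) marks the wedge seat and runs on under the stage plate. Free height between slab and plate at rest: 24 mm.
- stage_plate: aluminium plate 190 mm wide, 12 mm thick, about 1 kg, hinged at the station's rear; carries the wafer chuck and two black micropositioners (tops up to 71 mm above its origin). Origin: middle of the hinge line, 125 mm behind the station's origin, 50 mm above the table. At rest level, top 56 mm above the table; its rounded front edge (nose, 6 mm radius) is 190 mm in front of the hinge.
- stage_hinge (a joint): angle of the stage plate in rad: 0 = resting on its two feet, grows as the front edge rises (0.01 rad lifts the feet 1.75 mm and the nose 1.9 mm).
- nose (a point): middle of the underside of the stage plate's front edge; at rest 24 mm above the slab and 65 mm in front of the station's origin.
- foot_left (a point): underside of the left screw foot (9 mm shank, brass knurled head on top), 15 mm behind the nose and 82 mm left of the centre line; at rest on its brass pad on the slab, 20 mm above the table.
- foot_right (a point): the same for the right foot, 82 mm right of the centre line.
- wedge: loose levelling wedge, 0.2 kg, 147 mm long (x), 36 wide: aluminium ramp rising 1 in 5 from 8 mm high at the tip (+x end) to 31 mm over 115 mm, then a red heel block 32 (x) x 30 (y) x 50 (z) mm. Origin: centre of its flat underside. Lies on the table right of the station. On the slab it meets the nose with its tip 80 mm behind the nose; each further 5 mm lifts 1 mm. Takes 5 to 15 N; stays put.
- wedge_tip (a point): tip end of the wedge, on its underside, 73.5 mm from its origin along +x.
- wedge_grip (a point): inside the red heel block, 57.5 mm behind the wedge's origin and 30 mm above its underside: a good grip point, fingers across the 30 mm width (y).
- duster: air duster can, blue and white, 52 mm diameter, fixed upright in a black bench clip (80 mm foot) left of the station, about 163 mm high with its cap; red tube on the cap points along the can's -y, at the wedge seat. Origin: centre of its underside.
- duster_cap (a joint): travel of the can's sprung red cap in m: 0 = up, 0.005 = fully down; starts to move at 1.4 N, bottoms at about 5 N, springs back when let go.
- cap_top (a point): centre of the top face of the red spray cap (28 mm diameter, flat top 24 mm), 163 mm above the table; pressed straight down.
- setup_block: bystander: plain steel setup block, 90 (x) x 36 (y) x 25 (z) mm, no ramp; lies on the table beside the wedge, on either side of it. Origin: centre of its underside.
- tweezers: bystander: steel tweezers 118 x 14 x 8 mm, lying on the right-hand end of the station's front apron. Origin: centre of underside.
- wafer_box: bystander: round white wafer box, 84 mm diameter, 21 mm high, on the table at the left front. Origin: centre of underside.
- screwdriver: bystander: screwdriver 160 mm long with a yellow handle, on the table at the left.
- objective: bystander: small brass microscope objective standing on the table at the left, 32 mm diameter, 45 mm high. Origin: centre of underside.
- tip_box: bystander: flat green plastic probe-tip box, 75 x 50 x 22 mm, on the table in front of the robot, a little to its right. Origin: centre of underside.
- dish: bystander: clear closed dish, 60 mm diameter, 17 mm high, on the table at the left front. Origin: centre of underside.
Not all that is in view belongs to the job. Of the things like the wedge, leave any that is orange; of the rest the smaller one is meant. What is shaped like the duster but green or pink is not meant.

How it is judged:
On the way, in this order (a step that is already met when the one before it is completed fails the run):
1. the duster's cap is pressed down (at least 3.5 of its 5 mm) (value of joint duster_cap above 0.0035 m), for 0.1 s.
2. the cap is let up again (value of joint duster_cap below 0.001 m), for 0.1 s.
3. after that, the wedge's tip goes under the front edge of the stage plate, between the feet (x of wedge_tip in the frame of station above -0.055 m and z of wedge_tip in the frame of station below 0.035 m and y of wedge_tip in the frame of station between -0.06 and 0.06 m), for 0.1 s.
At the end, for the whole second after the job is handed in: Plate 0.0045-0.025 rad open (feet 0.8-4.4 mm clear), still, borne by the wedge (>1 N; robot on plate <0.3 N); wedge flat on the slab (0.06 rad, 2.5 mm), still, tip >10 mm past the nose, within 60 mm of the centre line, fingers on it (>0.5 N); duster cap up (value of joint stage_hinge between 0.0045 and 0.025 rad and velocity of joint stage_hinge between -0.02 and 0.02 rad/s and contact force between wedge and stage_plate above 1 N and z of wedge in the frame of station below 0.0225 m and contact force between the fingers and wedge above 0.5 N and contact force between each of the fingers, the arm and stage_plate below 0.3 N and x of wedge_tip in the frame of station above -0.055 m and y of wedge_tip in the frame of station between -0.06 and 0.06 m and angle between wedge's own z axis and vertical below 0.06 rad and linear speed of wedge below 0.01 m/s and value of joint duster_cap below 0.001 m); the arm keeps its last pose, push and grip.
It fails at once if the robot itself bears on the stage plate (over 3 N): only the wedge lifts it (contact force between any of the fingers, the arm and stage_plate above 3 N).
It fails at once if a bystander (block, tweezers, boxes, screwdriver, objective, dish) is pushed over 20 mm from its place (distance of any of setup_block, tweezers, wafer_box, screwdriver, objective, tip_box, dish from where it was at the start of the episode above 0.02 m).
It also fails if it takes over 58 s, if anything falls off the work surface, if the arm or the gripper's body presses on something with over 40 N, if the wrist force passes 120 N, or if a joint passes its speed limit or range.

### The arm

A 7-joint arm with a two-finger parallel gripper is mounted at the origin on the work surface. World frame = base frame: x ahead of the robot, y to its left, z up, the work surface at z = 0. Lengths are in m, angles in rad, forces in N, time in s.
With the tool pointing down it reaches from about 0.4 to 0.875 m from the base axis. Payload 19.3 kg.
Tool frame: the origin (TCP) lies at the very end of the fingers, on their centre line; the grasp point (between the pads) lies 19 mm behind it; z points along the fingers, y is the direction in which the jaws open and shut (so a half turn about z gives the same grasp; the last joint's range is limited). The gripper opens to 85 mm and grips with 20 to 120 N. Pads are 22 mm wide; open, the fingers measure 114 mm over their backs; the gripper's body (76 mm by 85 mm) begins 54 mm behind the grasp point. The pads swing forward as they close: fully open they stand 13 mm farther back than shut.
Start: joints at [-1.217, 0.521, -0.036, 1.599, 0.021, 1.021, -0.113], TCP at [0.257, 0.57, 0.21] pointing down, gripper open.
Joint ranges: [-2.91, 2.91], [-0.3, 2.13], [-1.5, 1.42], [0.17, 2.43], [-1.26, 4.41], [0.16, 1.93], [-2.52, 2.52]. Speed limits (rad/s): [1.89, 1.89, 2.39, 2.39, 3.01, 3.01, 3.01].

### API

Orientations are given as [roll, pitch, yaw] about the fixed x, y, z axes, in that order (R = Rz(yaw) Ry(pitch) Rx(roll)).
In Python, from workcell import bot gives the robot as it stands. The module is installed in compiled form; this text tells all that it offers.
- The arm moves only by the shell command python3 -m inch 'ROWS' [FORCE]. ROWS is JSON, a list of rows, each an object of numbers: "dx", "dy", "dz": the shift along the tool's x, y, z in mm; "rx", "ry", "rz": the turn, a rotation vector about the tool's x, y, z in rad; "hand": the closure, from -1 (fully open) to 1 (shut), so that 0 is half open. In form: [{"dx": .., "dy": .., "dz": .., "rx": .., "ry": .., "rz": .., "hand": ..}, ...]. A call has 1 to 10 rows; each row shifts and turns the commanded pose from where the row before left it, along the tool's axes as they then stand; what a row does not reach is not made up. A row lasts 1/10 s, in which the tool goes at most 50 mm and 8.59 degrees, less where a joint would pass 70% of its speed; a pose out of reach is approached as far as the arm can. A call with a gripper value outside its range is refused whole. The fingers move at their own pace and stop on an object; FORCE is the grip in N (left out, the last holds). Time passes only in rows, so rows that do not move let the fingers close. It gives the time, the measured TCP pose, the force and the opening at its end, in the units of the state.
- bot.observe(): the state, without advancing time (a new reading comes with each control period).
- bot.grab_frame(name): name is "scene" or "top" or "wrist"; returns (picture, depth): 480x640x3 uint8, red, green, blue; 480x640 float32, m along the optical axis (not along the pixel's ray), 0 where there is no reading.
- bot.get_calibration(name): a dict with "vertical_fov" (degrees; the focal length in pixels is half the picture's height over the tangent of half this angle, whatever the lens; pixels are square), "cx", "cy" (the principal point, pixels), "origin" and "orientation" of the camera in the world. Camera axes: x right, y down, z forward; pixel columns grow to the right and rows downward; lengths in m; the calibration is good to about 2 mm. A picture is of the moment at which its call begins: read the wrist's pose just before it. get_calibration takes no time and is no camera call; for the wrist camera it gives the pose at the moment of the call.
- bot.job_done(): hands the job in, once; it reports no verdict.
Trained networks look in the newest picture that a camera, given by its name, has taken for a name from the list of things; names that differ only in an ending like _2 or _b are one class to them, and where a whole thing is asked for, a point or a joint stands for the part that bears it (a point fixed in the world has none). Each returns a list of dicts, best first, with "score" (0 to 1); they miss things now and then, are a little off and sometimes report something else, mostly with a low value. They report only what shows in the picture. A call takes as long as a camera call. They do not tell look-alikes from the thing itself.
- bot.trace(camera, target): "region" (480x640 bool, what is visible of it) and "box" ([left, top, right, bottom] in pixels, round what is visible of it).
- bot.tip_of(camera, target): "centre" ([row, column] in pixels: a listed point, or the origin of a listed thing).
The state is a dict: "clock": time; "qpos": joint angles; "qd": joint speeds; "joint_efforts": joint torques, N m; "position": TCP position; "tool_rot": TCP orientation; "force": force on the tool from outside, world axes, zero at the start; "moment": the same for the moment, N m; "grip_width": finger opening in m.
Only numpy, scipy, OpenCV 4.12 (cv2) and the standard library are available. Lean on these libraries where they do the work, as an engineer would, in place of code of your own. Each camera call takes 0.05 s, during which the arm holds its last target.

## Working session

There is one attempt and no reset: what is moved stays moved. The work goes in short steps, Python scripts to look and compute and a shell command to move; the robot and the scene stay as the last step left them, time stands still between calls to the robot, and variables do not carry over. Pictures are saved under pics/ and viewed, and the job is handed in when it is done.

```bash
mkdir -p pics; python3 - <<'E'
from workcell import bot
import cv2
print(bot.observe())
for n in ("scene","top","wrist"):
    print(n,bot.get_calibration(n))
    p,d=bot.grab_frame(n); cv2.imwrite(f"pics/{n}0.png",p[:,:,::-1])
E
```

```text
{'clock': 0.0, 'qpos': array([-1.21719486,  0.52202422, -0.03631757,  1.60000982,  0.0211803 ,
        1.02111437, -0.11280622]), 'qd': array([-4.23265016e-04, -1.96324268e-04, -1.31959470e-03,  1.04598128e-03,
        7.22443385e-04,  9.07310414e-04, -3.58063571e-05]), 'joint_efforts': array([ 1.40121825e-03, -9.27081800e+01,  1.98090255e+00, -3.69938314e+01,
        1.79053185e-02,  7.88242993e-03, -8.89507135e-06]), 'position': array([0.25690079, 0.56935111, 0.20901885]), 'tool_rot': array([-3.14042342e+00,  7.27486099e-05,  2.71775624e+00]), 'force': array([ 0.1069282 ,  0.9082384 , -0.37369349]), 'moment': array([ 0.03134476,  0.04581288, -0.08359195]), 'grip_width': 0.08550144428672068}
scene {'vertical_fov': 50.75681801051861, 'cx': 320.15787026174445, 'cy': 242.1828761690492, 'origin': array([1.21549161, 0.067795  , 1.11391699]), 'orientation': array([-2.56490911, -0.00518066,  1.62768819])}
top {'vertical_fov': 46.48318412849804, 'cx': 315.4788356448151, 'cy': 247.32624353820853, 'origin': array([0.38660416, 0.01165026, 1.66436576]), 'orientation': array([-3.03250029,  0.01410149, -1.55962247])}
wrist {'vertical_fov': 60.32262330335986, 'cx': 313.4428524659771, 'cy': 232.89545659632597, 'origin': array([0.18561524, 0.60187941, 0.37306325]), 'orientation': array([2.82944421e+00, 4.97729586e-04, 1.14781247e+00])}
```

View pics/scene0.png

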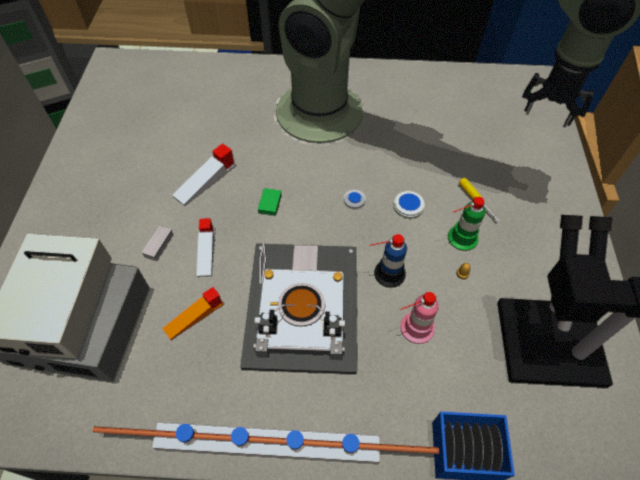

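View pics/top0.png

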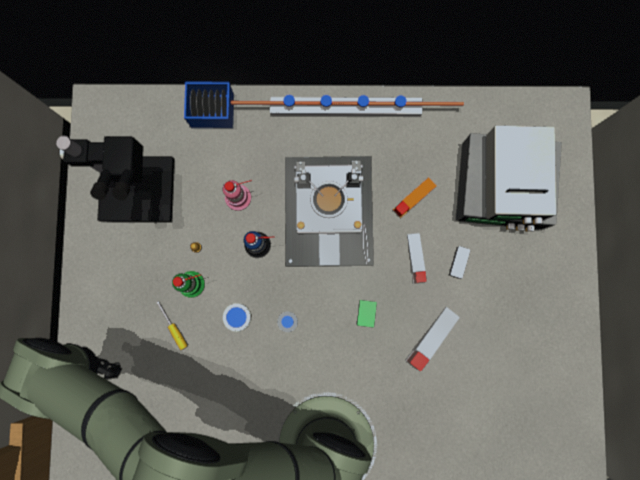

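View pics/wrist0.png

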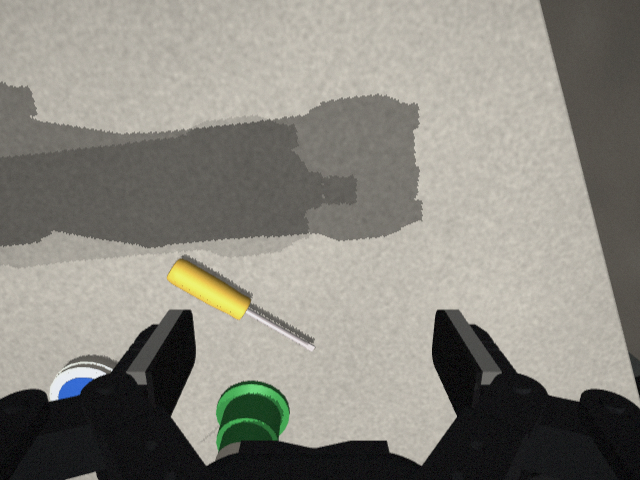

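The top picture shows the station at (329,211), with its apron towards the robot. The blue duster is at (257,242). The smaller grey wedge is at (417,257), with its red heel at (420,276) and the setup block to its right at (460,262). The orange wedge, the larger wedge and the green and pink cans are decoys. Next I'll measure.

```bash
cat > h.py <<'E'
from workcell import bot
import numpy as np, cv2
from scipy.spatial.transform import Rotation as R
def cam(n):
    c=bot.get_calibration(n); f=240/np.tan(np.radians(c["vertical_fov"])/2)
    return c,f,R.from_euler("xyz",c["orientation"]).as_matrix()
def cloud(n,d,cal=None):
    c,f,M=cal or cam(n)
    v,u=np.mgrid[0:480,0:640]
    P=np.stack([(u-c["cx"])/f*d,(v-c["cy"])/f*d,d],-1)
    return P@M.T+c["origin"]
def ray(n,u,v,z,cal=None):
    c,f,M=cal or cam(n)
    r=M@np.array([(u-c["cx"])/f,(v-c["cy"])/f,1]); return c["origin"]+r*(z-c["origin"][2])/r[2]
def proj(n,p,cal=None):
    c,f,M=cal or cam(n)
    q=M.T@(np.asarray(p)-c["origin"]); return q[0]/q[2]*f+c["cx"],q[1]/q[2]*f+c["cy"]
E
python3 - <<'E'
from h import *
np.set_printoptions(precision=4,suppress=True)
for n in ("top","scene"):
    p,d=bot.grab_frame(n); C=cloud(n,d); np.save(f"c_{n}.npy",C)
    for t,z in (("cap_top",.163),("duster",0),("wedge",0),("wedge_tip",0),("wedge_grip",.03),("station",0),("nose",.044),("foot_left",.02),("foot_right",.02),("setup_block",0),("stage_plate",.05),("tweezers",.02)):
        for r in bot.tip_of(n,t)[:4]:
            v,u=r["centre"]; print(n,t,round(r["score"],2),round(u,1),round(v,1),ray(n,u,v,z), C[int(v),int(u)])
E
```

```text
top cap_top 0.68 253.0 239.0 [0.5719 0.2043 0.163 ] [0.5719 0.2044 0.1626]
top cap_top 0.48 230.8 187.1 [0.7146 0.2686 0.163 ] [0.7139 0.2701 0.1675]
top cap_top 0.42 173.1 284.0 [0.4478 0.417  0.163 ] [0.4478 0.4178 0.161 ]
top duster 0.77 238.3 195.6 [0.7242 0.273  0.    ] [0.7015 0.255  0.1204]
top wedge 0.79 426.2 340.7 [ 0.2962 -0.2908  0.    ] [ 0.2999 -0.2844  0.0323]
top wedge 0.64 411.8 194.3 [ 0.7325 -0.252   0.    ] [ 0.7291 -0.2463  0.0208]
top wedge_tip 0.97 414.4 234.2 [ 0.6111 -0.2588  0.    ] [ 0.6111 -0.257   0.0038]
top wedge_tip 0.62 431.6 182.1 [ 0.7706 -0.312   0.    ] [ 0.7683 -0.3081  0.0112]
top wedge_tip 0.57 451.9 312.6 [ 0.3789 -0.3673  0.    ] [ 0.3807 -0.3621  0.0112]
top wedge_tip 0.37 368.7 312.1 [ 0.3776 -0.1223  0.    ] [ 0.378  -0.1183  0.0239]
top wedge_grip 0.95 416.3 363.2 [ 0.2336 -0.2564  0.03  ] [ 0.2377 -0.2493  0.068 ]
top wedge_grip 0.57 416.0 281.5 [ 0.468  -0.2575  0.03  ] [ 0.4682 -0.2534  0.0547]
top wedge_grip 0.56 399.9 204.1 [ 0.6965 -0.2119  0.03  ] [ 0.6928 -0.2063  0.0513]
top wedge_grip 0.2 170.2 323.7 [0.3378 0.4569 0.03  ] [0.33
[... 2079 characters left out ...]
 0.044 ] [ 0.587  -0.0102  0.0196]
scene nose 0.72 301.4 302.5 [ 0.6912 -0.0005  0.044 ] [0.7016 0.     0.0678]
scene foot_left 0.55 339.9 284.2 [0.6244 0.0882 0.02  ] [0.6436 0.0854 0.0563]
scene foot_right 0.68 269.8 283.7 [ 0.6332 -0.0831  0.02  ] [ 0.6493 -0.0806  0.0535]
scene foot_right 0.22 206.6 228.0 [ 0.4784 -0.2669  0.02  ] [ 0.4961 -0.2605  0.0461]
scene setup_block 0.89 158.4 246.2 [ 0.5297 -0.388   0.    ] [ 0.542  -0.3806  0.0209]
scene stage_plate 0.8 300.9 349.8 [0.8092 0.0077 0.05  ] [0.8087 0.0057 0.0532]
scene stage_plate 0.25 300.5 272.8 [ 0.6151 -0.0084  0.05  ] [ 0.6181 -0.0091  0.0591]
scene tweezers 0.47 262.4 262.7 [ 0.5749 -0.1083  0.02  ] [ 0.5732 -0.1095  0.0205]
```

```bash
python3 - <<'E'
from h import *
np.set_printoptions(precision=4,suppress=True)
for n in ("top","scene"):
    C=np.load(f"c_{n}.npy"); im=cv2.imread(f"pics/{n}0.png").astype(int); B,G,Rr=im[...,0],im[...,1],im[...,2]
    red=(Rr>120)&(G<80)&(B<80)
    x,y,z=C[...,0],C[...,1],C[...,2]
    print(n,"table z",np.median(z[(abs(x-.45)<.05)&(abs(y+.05)<.03)]))
    m=red&(abs(x-.575)<.04)&(abs(y-.207)<.05)&(z>.157)
    print("cap",m.sum(),C[m].mean(0),C[m].min(0),C[m].max(0))
    m=red&(abs(x-.48)<.06)&(abs(y+.26)<.05)&(z>.047)
    r=cv2.minAreaRect((C[m][:,:2]*1000).astype(np.float32)); print("heel top",m.sum(),C[m].mean(0),r)
    m=(abs(x-.53)<.11)&(abs(y+.26)<.06)&(z>.006)
    r=cv2.minAreaRect((C[m][:,:2]*1000).astype(np.float32)); print("wedge all",m.sum(),C[m].mean(0),r)
    # slab
    m=(abs(x-.68)<.25)&(abs(y)<.16)&(z>.014)&(z<.026)
    r=cv2.minAreaRect((C[m][:,:2]*1000).astype(np.float32)); print("slab",m.sum(),r, np.median(z[m]))
    m=(abs(x-.68)<.25)&(abs(y)<.12)&(z>.05)&(z<.062)
    r=cv2.minAreaRect((C[m][:,:2]*1000).astype(np.float32)); print("plate",m.sum(),r, np.median(z[m]))
    m=(x>.49)&(x<.6)&(abs(y)<.1)&(z>.01)&(z<.03)&(Rr>115)&(abs(Rr-B)<60)
    r=cv2.minAreaRect((C[m][:,:2]*1000).astype(np.float32)); print("strip",m.sum(),r,C[m].mean(0))
E
python3 -c "
import cv2
a=cv2.imread('pics/top0.png')[150:350,220:480];cv2.imwrite('pics/topc.png',cv2.resize(a,None,fx=3,fy=3))
a=cv2.imread('pics/scene0.png')[180:390,140:420];cv2.imwrite('pics/scenec.png',cv2.resize(a,None,fx=2.8,fy=2.8))"
```

```text
top table z 0.0009860969208635995
cap 66 [0.5753 0.2124 0.1637] [0.5633 0.2008 0.1584] [0.5861 0.2236 0.1699]
heel top 73 [ 0.4822 -0.2674  0.0518] ((481.2679443359375, -266.09661865234375), (27.75470542907715, 27.051048278808594), 10.04794979095459)
wedge all 827 [ 0.533  -0.2602  0.0217] ((529.1206665039062, -260.92840576171875), (217.957763671875, 116.9691390991211), 0.11992928385734558)
slab 4375 ((703.1741943359375, 0.05902099609375), (381.3208312988281, 260.1806945800781), 1.2413825988769531) 0.020537987781195755
plate 2538 ((711.4739990234375, -1.2572402954101562), (211.0338897705078, 196.87132263183594), 1.4928940534591675) 0.05669254672703794
strip 584 ((552.7188720703125, 9.556915283203125), (96.3067626953125, 175.13607788085938), 3.5109527111053467) [ 0.5567 -0.0027  0.0205]
scene table z 0.00027884847389803014
cap 84 [0.5781 0.212  0.163 ] [0.566  0.2009 0.1583] [0.5907 0.2239 0.1672]
heel top 98 [ 0.4839 -0.2661  0.0504] ((483.9518737792969, -265.82196044921875), (30.555885314941406, 28.860885620117188), 11.199347496032715)
wedge all 862 [ 0.5398 -0.2586  0.0243] ((526.8741455078125, -263.5130920410156), (92.38346099853516, 213.66978454589844), 80.34144592285156)
slab 6747 ((679.57177734375, -0.351715087890625), (333.164794921875, 258.67828369140625), 1.063711404800415) 0.02009030143978019
plate 4058 ((714.8847045898438, 0.8469619750976562), (212.40679931640625, 198.64105224609375), 1.401616096496582) 0.05623384263653175
strip 666 ((552.9935302734375, -5.702018737792969), (79.84042358398438, 189.17649841308594), 1.1717885732650757) [ 0.5555 -0.003   0.0202]
```

View pics/topc.png

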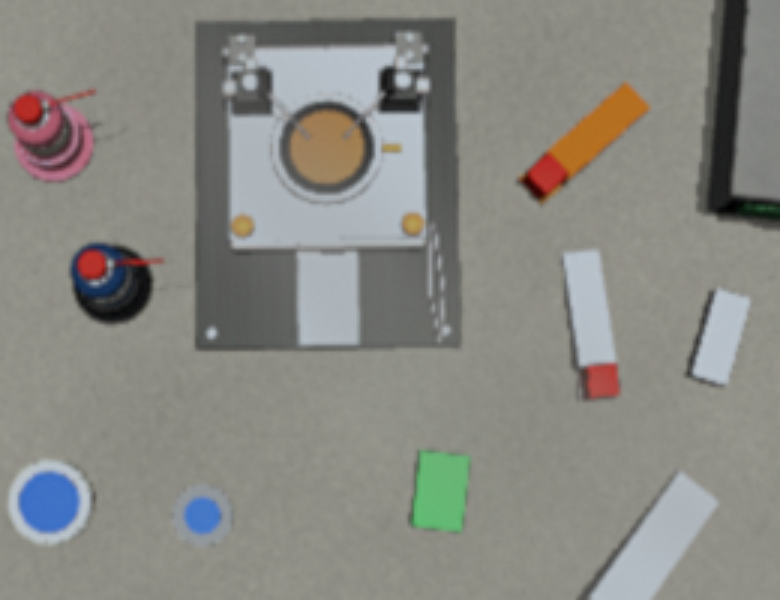

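View pics/scenec.png

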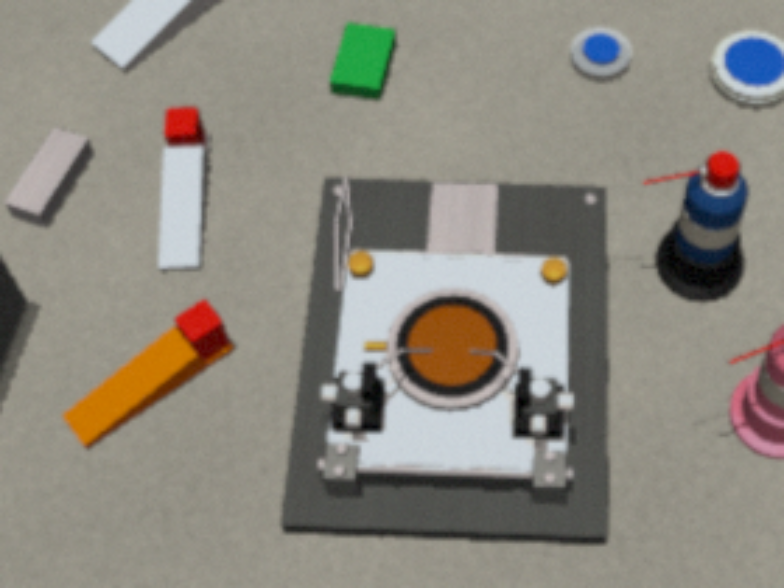

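```bash
cat >> h.py <<'E'
def to(x,y,z=None,yaw=None,n=1):
    s=bot.observe(); M=R.from_euler("xyz",s["tool_rot"]).as_matrix(); p=s["position"]
    t=np.array([x,y,p[2] if z is None else z]); d=M.T@(t-p)*1000
    print("pos",p.round(4),"rpy",s["tool_rot"].round(4),"t",s["clock"],"F",s["force"].round(2),"w",s["grip_width"].round(4))
    print("delta tool mm",d.round(1),"per row",(d/n).round(2))
    if yaw is not None:
        G=R.from_euler("xyz",[np.pi,0,yaw]).as_matrix(); rv=R.from_matrix(M.T@G).as_rotvec(); print("rot",rv.round(4),"per row",(rv/n).round(4))
E
python3 -m inch '[{"dz":-20,"hand":1},{"dx":-24,"dy":-10.5,"dz":-20},{"dx":-24,"dy":-10.5},{"dx":-24,"dy":-10.5},{"dx":-24,"dy":-10.5},{"dx":-24,"dy":-10.5},{"dx":-24,"dy":-10.5},{"dx":-24,"dy":-10.5},{"dx":-24,"dy":-10.5},{"dx":-24,"dy":-10.5}]'
python3 -c "
from h import *
to(.577,.212)"
```

```text
schema error: expected keys dx, dy, dz, rx, ry, rz, hand
Traceback (most recent call last):
  File "h.py", line 21, in to
    print("pos",p.round(4),"rpy",s["tool_rot"].round(4),"t",s["clock"],"F",s["force"].round(2),"w",s["grip_width"].round(4))
                                                                                                   ^^^^^^^^^^^^^^^^^^^^^
AttributeError: 'float' object has no attribute 'round'
```

All keys are required in each row.

```bash
sed -i 's/s\["grip_width"\].round(4)/round(s["grip_width"],4)/' h.py
python3 -m inch '[{"dx":0,"dy":0,"dz":-20,"rx":0,"ry":0,"rz":0,"hand":1},{"dx":-24,"dy":-10,"dz":-20,"rx":0,"ry":0,"rz":0,"hand":1},{"dx":-24,"dy":-10,"dz":0,"rx":0,"ry":0,"rz":0,"hand":1},{"dx":-24,"dy":-10,"dz":0,"rx":0,"ry":0,"rz":0,"hand":1},{"dx":-24,"dy":-10,"dz":0,"rx":0,"ry":0,"rz":0,"hand":1},{"dx":-24,"dy":-10,"dz":0,"rx":0,"ry":0,"rz":0,"hand":1},{"dx":-24,"dy":-10,"dz":0,"rx":0,"ry":0,"rz":0,"hand":1},{"dx":-24,"dy":-10,"dz":0,"rx":0,"ry":0,"rz":0,"hand":1},{"dx":-24,"dy":-10,"dz":0,"rx":0,"ry":0,"rz":0,"hand":1},{"dx":-24,"dy":-10,"dz":0,"rx":0,"ry":0,"rz":0,"hand":1}]'
python3 -c "
from h import *
to(.577,.212)"
```

```text
clock: 2.45
position: [0.4176, 0.398, 0.2497]
tool_rot: [3.141, 0.0, 2.718]
force: [0.4, -1.0, 0.5]
grip_width: -0.0001
pos [0.4176 0.398  0.2497] rpy [3.1415 0.     2.7177] t 2.45 F [ 0.45 -0.99  0.54] w -0.0001
delta tool mm [-221.8 -103.9   -0. ] per row [-2.2180e+02 -1.0393e+02 -1.0000e-02]
```

```bash

python3 -m inch '[{"dx":-22,"dy":-10.4,"dz":0,"rx":0,"ry":0,"rz":0,"hand":1},{"dx":-22,"dy":-10.4,"dz":0,"rx":0,"ry":0,"rz":0,"hand":1},{"dx":-22,"dy":-10.4,"dz":0,"rx":0,"ry":0,"rz":0,"hand":1},{"dx":-22,"dy":-10.4,"dz":0,"rx":0,"ry":0,"rz":0,"hand":1},{"dx":-22,"dy":-10.4,"dz":0,"rx":0,"ry":0,"rz":0,"hand":1},{"dx":-22,"dy":-10.4,"dz":0,"rx":0,"ry":0,"rz":0,"hand":1},{"dx":-22,"dy":-10.4,"dz":0,"rx":0,"ry":0,"rz":0,"hand":1},{"dx":-22,"dy":-10.4,"dz":0,"rx":0,"ry":0,"rz":0,"hand":1},{"dx":-22,"dy":-10.4,"dz":0,"rx":0,"ry":0,"rz":0,"hand":1},{"dx":-22,"dy":-10.4,"dz":0,"rx":0,"ry":0,"rz":0,"hand":1}]'
python3 -c "
from h import *
to(.577,.212)
cal=cam('wrist')
p,d=bot.grab_frame('wrist');cv2.imwrite('pics/w1.png',p[:,:,::-1])
C=cloud('wrist',d,cal)
im=p.astype(int);m=(im[...,0]>120)&(im[...,1]<90)&(im[...,2]<90)&(C[...,2]>.157)&(abs(C[...,0]-.577)<.05)&(abs(C[...,1]-.212)<.05)
print(m.sum(),C[m].mean(0),C[m].min(0),C[m].max(0))
print(proj('wrist',[.577,.212,.163],cal))
p,d=bot.grab_frame('top');cv2.imwrite('pics/t1.png',p[:,:,::-1])
"
```

```text
clock: 3.45
position: [0.5753, 0.2128, 0.2497]
tool_rot: [3.142, 0.0, 2.718]
force: [0.2, 0.3, -0.6]
grip_width: -0.0
pos [0.5753 0.2128 0.2497] rpy [3.1415 0.     2.7178] t 3.45 F [ 0.19  0.29 -0.56] w -0.0
delta tool mm [-1.9  0.   0. ] per row [-1.9   0.02  0.  ]
1173 [0.57486515 0.21179749 0.16864072] [0.54734034 0.17966789 0.157711  ] [0.58905795 0.25299921 0.3326952 ]
(np.float64(313.01213008973195), np.float64(231.9640643201831))
```

View pics/w1.png

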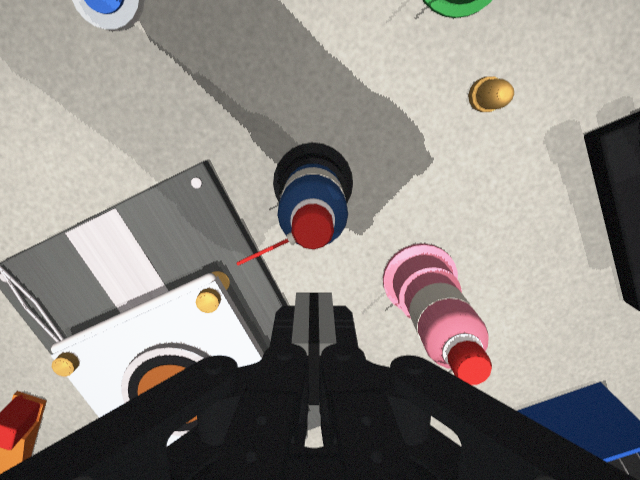

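The wrist picture shows the blue can's red cap at (313,227). My estimate projects to (313,232), so they agree. I'll go down.

```bash

python3 -m inch '[{"dx":-1.5,"dy":0,"dz":20,"rx":0,"ry":0,"rz":0,"hand":1},{"dx":0,"dy":0,"dz":25,"rx":0,"ry":0,"rz":0,"hand":1},{"dx":0,"dy":0,"dz":20,"rx":0,"ry":0,"rz":0,"hand":1},{"dx":0,"dy":0,"dz":12,"rx":0,"ry":0,"rz":0,"hand":1},{"dx":0,"dy":0,"dz":5,"rx":0,"ry":0,"rz":0,"hand":1},{"dx":0,"dy":0,"dz":0,"rx":0,"ry":0,"rz":0,"hand":1}]'
python3 -m inch '[{"dx":0,"dy":0,"dz":2,"rx":0,"ry":0,"rz":0,"hand":1},{"dx":0,"dy":0,"dz":2,"rx":0,"ry":0,"rz":0,"hand":1},{"dx":0,"dy":0,"dz":2,"rx":0,"ry":0,"rz":0,"hand":1},{"dx":0,"dy":0,"dz":0,"rx":0,"ry":0,"rz":0,"hand":1}]'
python3 -m inch '[{"dx":0,"dy":0,"dz":1,"rx":0,"ry":0,"rz":0,"hand":1},{"dx":0,"dy":0,"dz":1,"rx":0,"ry":0,"rz":0,"hand":1},{"dx":0,"dy":0,"dz":0,"rx":0,"ry":0,"rz":0,"hand":1}]'
```

```text
clock: 4.15
position: [0.576, 0.2131, 0.1675]
tool_rot: [-3.141, -0.0, 2.718]
force: [-0.1, 0.3, 1.1]
grip_width: -0.0002
clock: 4.55
position: [0.576, 0.2129, 0.1616]
tool_rot: [3.142, 0.0, 2.718]
force: [0.4, -0.0, -0.1]
grip_width: 0.0001
clock: 4.85
position: [0.576, 0.2129, 0.1595]
tool_rot: [-3.142, -0.0, 2.718]
force: [-0.1, 0.6, 0.2]
grip_width: -0.0001
```

```bash

python3 -m inch '[{"dx":0,"dy":0,"dz":1,"rx":0,"ry":0,"rz":0,"hand":1},{"dx":0,"dy":0,"dz":1,"rx":0,"ry":0,"rz":0,"hand":1},{"dx":0,"dy":0,"dz":0,"rx":0,"ry":0,"rz":0,"hand":1}]'
python3 -m inch '[{"dx":0,"dy":0,"dz":1,"rx":0,"ry":0,"rz":0,"hand":1},{"dx":0,"dy":0,"dz":0,"rx":0,"ry":0,"rz":0,"hand":1}]'
python3 -c "
from h import *
p,d=bot.grab_frame('wrist');cv2.imwrite('pics/w2.png',p[:,:,::-1])
p,d=bot.grab_frame('scene');cv2.imwrite('pics/s2.png',cv2.resize(p[180:330,330:530,::-1],None,fx=3,fy=3))
print(bot.observe()['force'])
"
```

```text
clock: 5.15
position: [0.5759, 0.2129, 0.1574]
tool_rot: [-3.141, -0.0, 2.718]
force: [-0.5, -0.4, -0.3]
grip_width: 0.0004
clock: 5.35
position: [0.576, 0.2129, 0.1565]
tool_rot: [-3.141, -0.0, 2.718]
force: [-0.8, 0.7, 0.6]
grip_width: -0.0002
[-0.44547032 -0.16877309 -0.19002968]
```

View pics/w2.png

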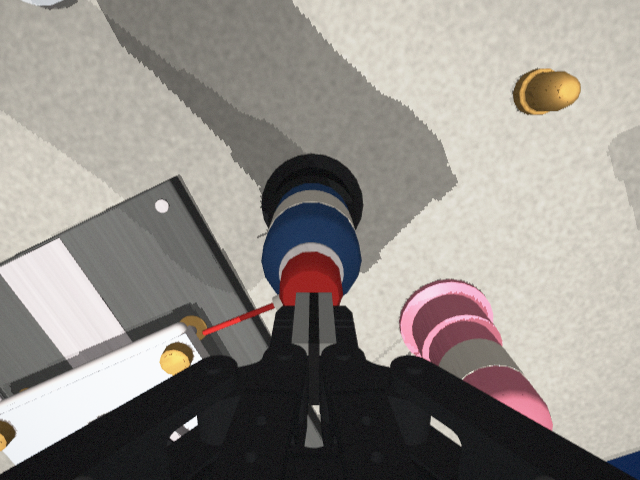

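View pics/s2.png

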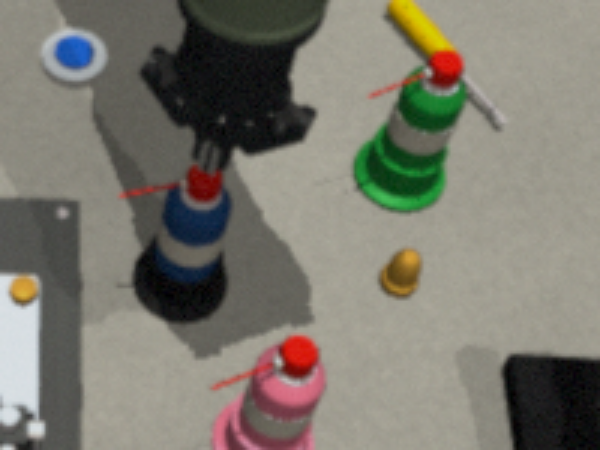

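The fingers are on line with the cap in both pictures, but no force reads yet, so I'll keep going down.

```bash

python3 -m inch '[{"dx":0,"dy":0,"dz":1,"rx":0,"ry":0,"rz":0,"hand":1},{"dx":0,"dy":0,"dz":1,"rx":0,"ry":0,"rz":0,"hand":1}]'
python3 -m inch '[{"dx":0,"dy":0,"dz":1,"rx":0,"ry":0,"rz":0,"hand":1},{"dx":0,"dy":0,"dz":0,"rx":0,"ry":0,"rz":0,"hand":1}]'

```

```text
clock: 5.65
position: [0.5761, 0.213, 0.1545]
tool_rot: [3.142, 0.0, 2.718]
force: [0.0, -0.4, -0.4]
grip_width: -0.0002
clock: 5.85
position: [0.5759, 0.2129, 0.1534]
tool_rot: [-3.141, -0.0, 2.718]
force: [-0.6, 0.2, 0.9]
grip_width: -0.0001
```

```bash
python3 -c "
from h import *
cal=cam('wrist'); s=bot.observe()
print('tcp px',proj('wrist',s['position'],cal), 'cap',proj('wrist',[.577,.212,.163],cal))
p,d=bot.grab_frame('wrist');cv2.imwrite('pics/w3.png',cv2.resize(p[180:400,200:430,::-1],None,fx=2.6,fy=2.6))
C=cloud('wrist',d,cal)
for v in range(240,330,6): print(v,d[v,313].round(4),d[v,302].round(4),C[v,302].round(4),C[v,325].round(4),p[v,302])
"
```

```text
tcp px (np.float64(312.82825513113255), np.float64(288.37108083350677)) cap (np.float64(311.89166811161186), np.float64(301.3527112249497))
240 0.1924 0.1936 [0.5595 0.2147 0.1342] [0.5639 0.2246 0.1344] [37 57 92]
246 0.1892 0.1904 [0.561  0.2141 0.138 ] [0.5655 0.2237 0.1376] [121 119 120]
252 0.1915 0.1906 [0.5635 0.213  0.1387] [0.5677 0.2227 0.1391] [171 164 162]
258 0.1796 0.1789 [0.5621 0.214  0.1505] [0.568  0.2224 0.1457] [110  28  25]
264 0.1725 0.1738 [0.5627 0.2139 0.156 ] [0.5674 0.2224 0.1541] [115  30  27]
270 0.1698 0.169 [0.5632 0.2138 0.1612] [0.568  0.222  0.1588] [126  31  28]
276 0.1686 0.1682 [0.5651 0.213  0.1627] [0.5693 0.2214 0.1616] [158  44  40]
282 0.1698 0.1697 [0.5677 0.2117 0.162 ] [0.5711 0.2205 0.1631] [155  38  35]
288 0.1697 0.1709 [0.5703 0.2105 0.1617] [0.5738 0.2194 0.1628] [157  39  39]
294 0.1514 0.1515 [0.5648 0.2136 0.1801] [0.5679 0.2214 0.1808] [92 91 89]
300 0.1463 0.147 [0.5649 0.2137 0.1848] [0.5676 0.2214 0.186 ] [93 92 89]
306 0.1429 0.1429 [0.5649 0.2138 0.1892] [0.5682 0.221  0.1892] [93 93 91]
312 0.1381 0.1377 [0.5645 0.2141 0.1944] [0.5681 0.221  0.1936] [93 93 92]
318 0.1351 0.1343 [0.5647 0.2141 0.1981] [0.5684 0.2207 0.1968] [92 93 90]
324 0.1318 0.1313 [0.565  0.2141 0.2013] [0.5681 0.2207 0.2012] [94 94 91]
```

View pics/w3.png

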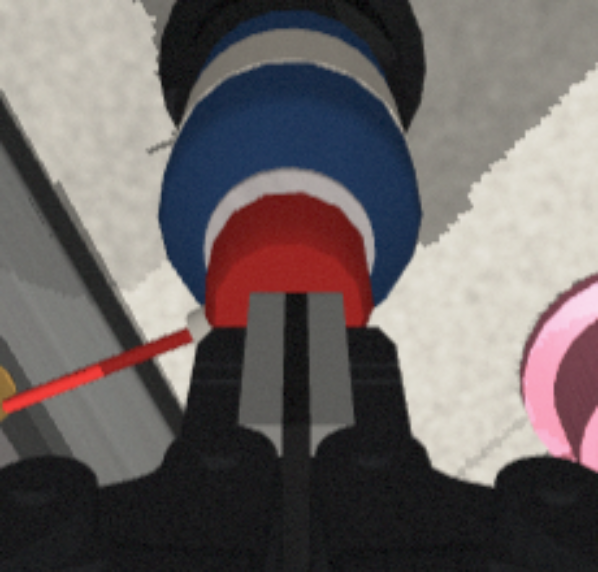

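```bash
python3 -c "
from h import *
cal=cam('wrist'); s=bot.observe()
M=R.from_euler('xyz',s['tool_rot']).as_matrix()
for dz in (0,-.01,-.02,-.025): print(dz,proj('wrist',s['position']+M@[.011,0,dz],cal),proj('wrist',s['position']+M@[0,0,dz],cal),(s['position']+M@[.011,0,dz]).round(4))
n='scene';cal=cam(n)
for dz in (0,-.01,-.02,-.025): print(dz,proj(n,s['position']+M@[0.0,0,dz],cal))
p,d=bot.grab_frame('scene');cv2.imwrite('pics/s3.png',cv2.resize(p[200:280,360:440,::-1],None,fx=7,fy=7))
"
```

```text
0 (np.float64(312.8288740237464), np.float64(264.9553838526889)) (np.float64(312.8196706517562), np.float64(288.3607441407517)) [0.5659 0.2174 0.1535]
-0.01 (np.float64(312.8070346295738), np.float64(274.36503638102005)) (np.float64(312.79775024787034), np.float64(298.88987886077587)) [0.5659 0.2174 0.1635]
-0.02 (np.float64(312.7825590775293), np.float64(284.9104955800839)) (np.float64(312.7732393973993), np.float64(310.6632954482026)) [0.5659 0.2174 0.1735]
-0.025 (np.float64(312.76917894423593), np.float64(290.6754176323023)) (np.float64(312.7598646894634), np.float64(317.08763427107476)) [0.5659 0.2174 0.1785]
0 (np.float64(397.7362338187869), np.float64(240.35810103755819))
-0.01 (np.float64(398.3295624188059), np.float64(237.92803883252068))
-0.02 (np.float64(398.93167383797675), np.float64(235.46200533455408))
-0.025 (np.float64(399.2360842727094), np.float64(234.21524882856576))
```

View pics/s3.png

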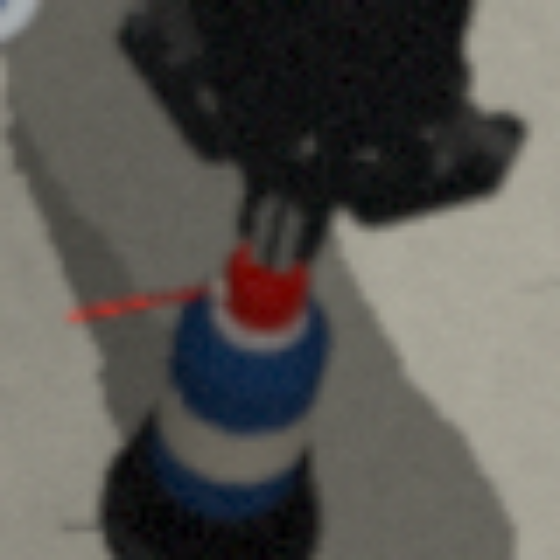

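The wrist depth puts the finger ends at about z = 0.178, some 16 mm above the cap top (0.162). The reported TCP z of 0.153 therefore isn't the real fingertip height. I'll go down in small steps, watching force and picture.

```bash

python3 -m inch '[{"dx":0,"dy":0,"dz":2,"rx":0,"ry":0,"rz":0,"hand":1},{"dx":0,"dy":0,"dz":2,"rx":0,"ry":0,"rz":0,"hand":1}]'
python3 -m inch '[{"dx":0,"dy":0,"dz":2,"rx":0,"ry":0,"rz":0,"hand":1},{"dx":0,"dy":0,"dz":2,"rx":0,"ry":0,"rz":0,"hand":1}]'
python3 -m inch '[{"dx":0,"dy":0,"dz":2,"rx":0,"ry":0,"rz":0,"hand":1},{"dx":0,"dy":0,"dz":0,"rx":0,"ry":0,"rz":0,"hand":1}]'
python3 -c "
from h import *
cal=cam('wrist'); s=bot.observe()
p,d=bot.grab_frame('wrist');cv2.imwrite('pics/w4.png',cv2.resize(p[180:400,200:430,::-1],None,fx=2.6,fy=2.6))
C=cloud('wrist',d,cal)
print(s['position'],s['force'])
for v in range(264,312,4): print(v,C[v,302].round(4),C[v,325].round(4),p[v,302])
"
```

```text
clock: 6.15
position: [0.576, 0.213, 0.1495]
tool_rot: [3.142, 0.0, 2.718]
force: [-0.0, -0.9, 0.5]
grip_width: 0.0002
clock: 6.35
position: [0.576, 0.2129, 0.1454]
tool_rot: [-3.141, -0.0, 2.718]
force: [-1.1, -0.7, 0.1]
grip_width: 0.0001
clock: 6.55
position: [0.5759, 0.2128, 0.1433]
tool_rot: [-3.141, -0.0, 2.718]
force: [-0.6, 0.0, 1.0]
grip_width: 0.0001
[0.57588586 0.21283365 0.14326869] [-0.64618531  0.03350408  0.99194528]
264 [0.5621 0.2141 0.1471] [0.5697 0.2216 0.1378] [107  24  21]
268 [0.5628 0.2139 0.1499] [0.5671 0.2224 0.1488] [111  25  26]
272 [0.5627 0.214  0.1542] [0.5673 0.2222 0.1524] [112  24  21]
276 [0.5623 0.2144 0.1593] [0.5671 0.2221 0.1568] [116  30  28]
280 [0.5636 0.2138 0.16  ] [0.5677 0.2218 0.159 ] [125  31  28]
284 [0.5646 0.2134 0.1615] [0.5689 0.2212 0.1598] [136  36  32]
288 [0.5657 0.2129 0.1624] [0.5691 0.2211 0.163 ] [155  35  35]
292 [0.5648 0.2135 0.1681] [0.5683 0.2213 0.168 ] [118  64  61]
296 [0.5642 0.2139 0.1728] [0.5684 0.2211 0.171 ] [98 95 94]
300 [0.5647 0.2138 0.175 ] [0.5675 0.2214 0.1759] [93 94 90]
304 [0.5648 0.2138 0.1778] [0.5679 0.2211 0.178 ] [94 92 89]
308 [0.5649 0.2138 0.1806] [0.5676 0.2212 0.1815] [93 92 89]
```

View pics/w4.png

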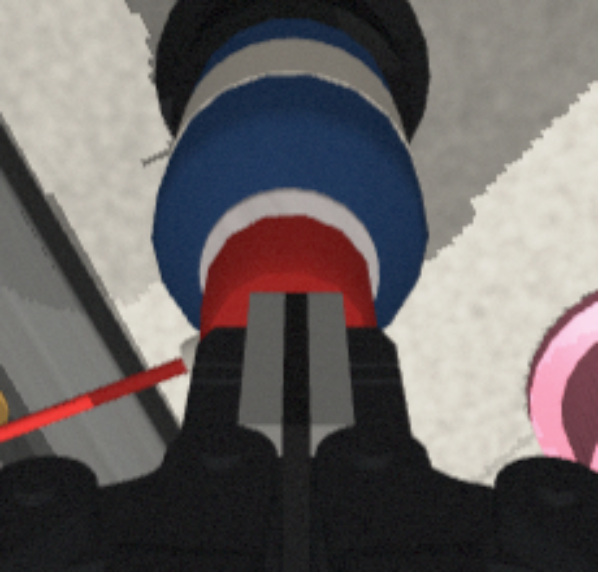

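```bash

python3 -m inch '[{"dx":0,"dy":0,"dz":2,"rx":0,"ry":0,"rz":0,"hand":1},{"dx":0,"dy":0,"dz":2,"rx":0,"ry":0,"rz":0,"hand":1},{"dx":0,"dy":0,"dz":0,"rx":0,"ry":0,"rz":0,"hand":1}]'
python3 -m inch '[{"dx":0,"dy":0,"dz":1.5,"rx":0,"ry":0,"rz":0,"hand":1},{"dx":0,"dy":0,"dz":1.5,"rx":0,"ry":0,"rz":0,"hand":1},{"dx":0,"dy":0,"dz":0,"rx":0,"ry":0,"rz":0,"hand":1}]'
python3 -m inch '[{"dx":0,"dy":0,"dz":1,"rx":0,"ry":0,"rz":0,"hand":1},{"dx":0,"dy":0,"dz":1,"rx":0,"ry":0,"rz":0,"hand":1},{"dx":0,"dy":0,"dz":0,"rx":0,"ry":0,"rz":0,"hand":1}]'
```

```text
clock: 6.9
position: [0.5762, 0.213, 0.1395]
tool_rot: [3.141, 0.0, 2.718]
force: [0.2, -0.5, 2.6]
grip_width: -0.0
clock: 7.2
position: [0.5762, 0.213, 0.1366]
tool_rot: [3.141, 0.0, 2.718]
force: [-0.8, -0.9, 5.1]
grip_width: -0.0002
clock: 7.5
position: [0.5763, 0.2131, 0.136]
tool_rot: [3.141, 0.001, 2.718]
force: [-5.7, -2.6, 23.9]
grip_width: -0.0002
```

The cap bottomed at 24 N with a reported z of 0.136, so the real fingertips are about 22 mm above the reported TCP. I'll let it up.

```bash

python3 -m inch '[{"dx":0,"dy":0,"dz":-3,"rx":0,"ry":0,"rz":0,"hand":1},{"dx":0,"dy":0,"dz":-4,"rx":0,"ry":0,"rz":0,"hand":1},{"dx":0,"dy":0,"dz":-6,"rx":0,"ry":0,"rz":0,"hand":1},{"dx":0,"dy":0,"dz":-20,"rx":0,"ry":0,"rz":0,"hand":1},{"dx":0,"dy":0,"dz":-40,"rx":0,"ry":0,"rz":0,"hand":1},{"dx":0,"dy":0,"dz":-40,"rx":0,"ry":0,"rz":0,"hand":1},{"dx":0,"dy":0,"dz":0,"rx":0,"ry":0,"rz":0,"hand":1}]'
python3 -c "
from h import *
cal=cam('wrist');p,d=bot.grab_frame('wrist');C=cloud('wrist',d,cal)
im=p.astype(int);m=(im[...,0]>110)&(im[...,1]<70)&(im[...,2]<70)&(abs(C[...,0]-.577)<.02)&(abs(C[...,1]-.212)<.02)&(C[...,2]>.13)
print('cap top',np.percentile(C[m][:,2],[50,80,95]))
# wedge
np.set_printoptions(precision=4,suppress=True)
for n in ('top','scene'):
    p,d=bot.grab_frame(n); C=cloud(n,d); x,y,z=C[...,0],C[...,1],C[...,2]
    m=(abs(x-.54)<.1)&(abs(y+.26)<.055)&(z>.006)&(z<.06)
    k,l,st,_=cv2.connectedComponentsWithStats(m.astype(np.uint8)); i=1+np.argmax(st[1:,4]); m=l==i
    Q=C[m]; print(n,m.sum(),cv2.minAreaRect((Q[:,:2]*1000).astype(np.float32)))
    im=p.astype(int); g=m&(im[...,0]-im[...,1]<40)&(z<.034); r=m&(im[...,0]-im[...,1]>70)&(z>.046)
    # ramp axis: slice centroids
    xs=[];ys=[]
    for a in np.arange(.51,.60,.01):
        s=g&(abs(x-a)<.005)
        if s.sum()>5: xs.append(a); ys.append((y[s].min()+y[s].max())/2)
    pf=np.polyfit(xs,ys,1); print('ramp yaw',np.arctan(pf[0]),'y at .483',np.polyval(pf,.483),'heel',C[r].mean(0),'xmax',Q[:,0].max())
to(.483,-.267,.25,.12)
"
```

```text
clock: 8.2
position: [0.5779, 0.2135, 0.2528]
tool_rot: [3.136, 0.004, 2.717]
force: [0.1, -0.1, -0.4]
grip_width: -0.0001
cap top [0.16236111 0.16299616 0.16360014]
top 647 ((537.7919311523438, -263.5989685058594), (147.8277130126953, 51.52281188964844), 2.3033976554870605)
ramp yaw 0.10377247210152654 y at .483 -0.26780272521496673 heel [ 0.4815 -0.2675  0.0513] xmax 0.6106482132786205
scene 842 ((540.3807373046875, -260.6903076171875), (150.6121368408203, 39.299232482910156), 5.612338542938232)
ramp yaw 0.10539445095965244 y at .483 -0.26550455413873625 heel [ 0.485  -0.2651  0.0498] xmax 0.616433697646054
pos [0.5756 0.2128 0.2473] rpy [-3.1411 -0.0005  2.7178] t 8.35 F [-0.19 -0.21  0.2 ] w 0.0002
delta tool mm [-112.8 -475.5   -2.5] per row [-112.84 -475.46   -2.54]
rot [-0.0008  0.0005  2.5978] per row [-0.0008  0.0005  2.5978]
```

The cap is back up at z = 0.163. The wedge's heel is at (0.483, -0.267) and its yaw is about 0.105. I'll move midway, then turn.

```bash

python3 -m inch '[{"dx":-7.5,"dy":-31,"dz":0,"rx":0,"ry":0,"rz":0,"hand":1},{"dx":-7.5,"dy":-31,"dz":0,"rx":0,"ry":0,"rz":0,"hand":0},{"dx":-7.5,"dy":-31,"dz":0,"rx":0,"ry":0,"rz":0,"hand":0},{"dx":-7.5,"dy":-31,"dz":0,"rx":0,"ry":0,"rz":0,"hand":0},{"dx":-7.5,"dy":-31,"dz":0,"rx":0,"ry":0,"rz":0,"hand":0},{"dx":-7.5,"dy":-31,"dz":0,"rx":0,"ry":0,"rz":0,"hand":0},{"dx":-7.5,"dy":-31,"dz":0,"rx":0,"ry":0,"rz":0,"hand":0},{"dx":-7.5,"dy":-31,"dz":0,"rx":0,"ry":0,"rz":0.144,"hand":0},{"dx":0,"dy":0,"dz":0,"rx":0,"ry":0,"rz":0.144,"hand":0},{"dx":0,"dy":0,"dz":0,"rx":0,"ry":0,"rz":0.144,"hand":0}]'
python3 -m inch '[{"dx":0,"dy":0,"dz":0,"rx":0,"ry":0,"rz":0.144,"hand":0},{"dx":0,"dy":0,"dz":0,"rx":0,"ry":0,"rz":0.144,"hand":0},{"dx":0,"dy":0,"dz":0,"rx":0,"ry":0,"rz":0.144,"hand":0},{"dx":0,"dy":0,"dz":0,"rx":0,"ry":0,"rz":0.144,"hand":0},{"dx":0,"dy":0,"dz":0,"rx":0,"ry":0,"rz":0.144,"hand":0},{"dx":0,"dy":0,"dz":0,"rx":0,"ry":0,"rz":0.144,"hand":0},{"dx":0,"dy":0,"dz":0,"rx":0,"ry":0,"rz":0.144,"hand":0},{"dx":0,"dy":0,"dz":0,"rx":0,"ry":0,"rz":0.144,"hand":0},{"dx":0,"dy":0,"dz":0,"rx":0,"ry":0,"rz":0.144,"hand":0},{"dx":0,"dy":0,"dz":0,"rx":0,"ry":0,"rz":0.144,"hand":0}]'
python3 -c "
from h import *
to(.483,-.267,.25,.105)
print(bot.observe()['qpos'])"
```

```text
clock: 9.35
position: [0.5279, -0.0389, 0.2466]
tool_rot: [-3.14, -0.001, 2.278]
force: [-0.2, 0.1, -0.8]
grip_width: 0.0424
clock: 10.35
position: [0.528, -0.0378, 0.2465]
tool_rot: [-3.14, 0.002, 0.84]
force: [-0.5, 0.5, -0.5]
grip_width: 0.0426
pos [ 0.528  -0.0378  0.2465] rpy [-3.1403e+00  1.9000e-03  8.3970e-01] t 10.35 F [-0.49  0.5  -0.52] w 0.0426
delta tool mm [-200.7  119.5   -3.3] per row [-200.68  119.51   -3.27]
rot [-5.000e-04  2.300e-03  7.347e-01] per row [-5.000e-04  2.300e-03  7.347e-01]
[-0.46078386  0.37238547  0.55777976  1.82683314 -0.22872309  1.00895273
 -0.54161434]
```

```bash

python3 -m inch '[{"dx":0,"dy":0,"dz":0,"rx":0,"ry":0,"rz":0.147,"hand":0},{"dx":0,"dy":0,"dz":0,"rx":0,"ry":0,"rz":0.147,"hand":0},{"dx":0,"dy":0,"dz":0,"rx":0,"ry":0,"rz":0.147,"hand":0},{"dx":0,"dy":0,"dz":0,"rx":0,"ry":0,"rz":0.147,"hand":0},{"dx":0,"dy":0,"dz":0,"rx":0,"ry":0,"rz":0.147,"hand":0},{"dx":0,"dy":0,"dz":0,"rx":0,"ry":0,"rz":0,"hand":0}]'
python3 -c "
from h import *
to(.483,-.267,.25,.105,8)
cal=cam('wrist');p,d=bot.grab_frame('wrist');C=cloud('wrist',d,cal);np.save('c_w5.npy',C);cv2.imwrite('pics/w5.png',p[:,:,::-1])
"
```

```text
clock: 10.95
position: [0.5281, -0.0377, 0.2465]
tool_rot: [3.141, 0.002, 0.108]
force: [0.0, -0.6, -0.0]
grip_width: 0.0426
pos [ 0.5281 -0.0377  0.2465] rpy [3.1408e+00 2.3000e-03 1.0810e-01] t 10.95 F [ 0.01 -0.61 -0.  ] w 0.0426
delta tool mm [-69.6 223.1  -3.1] per row [-8.7  27.89 -0.39]
rot [0.0008 0.0023 0.0031] per row [0.0001 0.0003 0.0004]
```

View pics/w5.png

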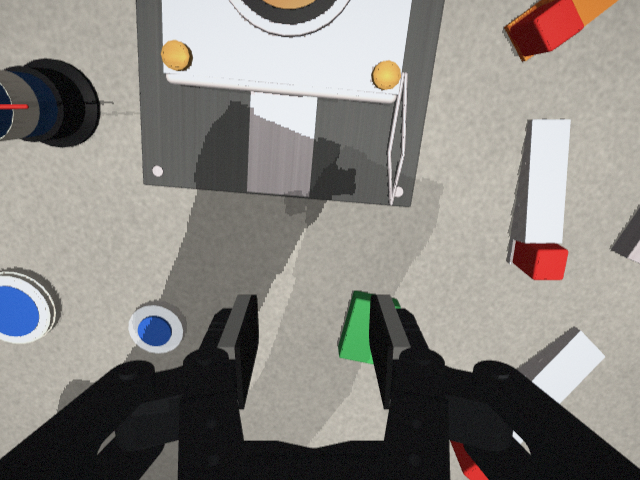

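The wrist picture shows the slab's front corners at (143,184) and (410,207), and the strip between columns 247 and 313. The target wedge's ramp is at (548,180) and its heel top at (545,261).

```bash
python3 -c "
from h import *
np.set_printoptions(precision=4,suppress=True)
cal=cam('wrist')
a=ray('wrist',143,184,.02,cal);b=ray('wrist',410,207,.02,cal);print('slab corners',a,b,np.linalg.norm(a-b),'yaw',np.arctan2((a-b)[1],(a-b)[0])-np.pi/2,'mid',(a+b)/2)
for q in ((247,190),(310,196),(250,92),(317,98)): print(q,ray('wrist',*q,.02,cal))
for q in ((166,77),(394,102)): print('plate edge',ray('wrist',*q,.053,cal))
C=np.load('c_w5.npy');p=cv2.imread('pics/w5.png').astype(int);red=(p[...,2]>150)&(p[...,1]<80)&(C[...,0]<.53)&(C[...,1]<-.2)&(C[...,2]>.044)&(C[...,2]<.058)
print('heel top',red.sum(),C[red].mean(0),cv2.minAreaRect((C[red][:,:2]*1000).astype(np.float32)))
for q in ((529,121),(570,120),(526,241),(562,243)): print('ramp',ray('wrist',*q,.008 if q[1]<200 else .031,cal))
"
```

```text
slab corners [0.5112 0.1246 0.02  ] [ 0.5181 -0.1336  0.02  ] 0.25834169027931536 yaw 0.02685348074335292 mid [ 0.5147 -0.0045  0.02  ]
(247, 190) [0.5168 0.0253 0.02  ]
(310, 196) [ 0.5178 -0.0356  0.02  ]
(250, 92) [0.6062 0.0284 0.02  ]
(317, 98) [ 0.608  -0.0317  0.02  ]
plate edge [0.61  0.092 0.053]
plate edge [ 0.6121 -0.095   0.053 ]
heel top 911 [ 0.4836 -0.267   0.0492] ((483.2068176269531, -267.4154968261719), (31.15833854675293, 29.309228897094727), 6.615612983703613)
ramp [ 0.6105 -0.2326  0.008 ]
ramp [ 0.6158 -0.2707  0.008 ]
ramp [ 0.5    -0.2491  0.031 ]
ramp [ 0.502  -0.2845  0.031 ]
```

```bash

python3 -m inch '[{"dx":-8.7,"dy":27.9,"dz":0,"rx":0,"ry":0,"rz":0,"hand":0},{"dx":-8.7,"dy":27.9,"dz":0,"rx":0,"ry":0,"rz":0,"hand":0},{"dx":-8.7,"dy":27.9,"dz":0,"rx":0,"ry":0,"rz":0,"hand":0},{"dx":-8.7,"dy":27.9,"dz":0,"rx":0,"ry":0,"rz":0,"hand":0},{"dx":-8.7,"dy":27.9,"dz":10,"rx":0,"ry":0,"rz":0,"hand":0},{"dx":-8.7,"dy":27.9,"dz":30,"rx":0,"ry":0,"rz":0,"hand":0},{"dx":-8.7,"dy":27.9,"dz":30,"rx":0,"ry":0,"rz":0,"hand":-0.1},{"dx":-8.7,"dy":27.9,"dz":30,"rx":0,"ry":0,"rz":-0.01,"hand":-0.1},{"dx":0,"dy":0,"dz":20,"rx":0,"ry":0,"rz":0,"hand":-0.1},{"dx":0,"dy":0,"dz":0,"rx":0,"ry":0,"rz":0,"hand":-0.1}]'
python3 -c "
from h import *
to(.483,-.267,.10,.118,1)
cal=cam('wrist');p,d=bot.grab_frame('wrist');C=cloud('wrist',d,cal);np.save('c_w6.npy',C);cv2.imwrite('pics/w6.png',p[:,:,::-1])
p=p[:,:,::-1].astype(int);red=(p[...,2]>140)&(p[...,1]<80)&(abs(C[...,1]+.267)<.04)&(C[...,2]>.044)&(C[...,2]<.058)&(abs(C[...,0]-.483)<.04)
print('heel top',red.sum(),C[red].mean(0),cv2.minAreaRect((C[red][:,:2]*1000).astype(np.float32)))
"
```

```text
clock: 12.0
position: [0.4823, -0.2673, 0.1251]
tool_rot: [-3.139, 0.004, 0.123]
force: [0.2, 0.6, -0.5]
grip_width: 0.0471
pos [ 0.4823 -0.2673  0.1251] rpy [-3.1395  0.0041  0.1232] t 12.0 F [ 0.18  0.62 -0.52] w 0.0471
delta tool mm [ 0.8 -0.2 25.1] per row [ 0.8  -0.2  25.09]
rot [-0.0021  0.0041  0.0052] per row [-0.0021  0.0041  0.0052]
heel top 1447 [ 0.48440615 -0.26773318  0.04963144] ((482.73876953125, -268.0865478515625), (29.564661026000977, 24.37830352783203), 6.285622596740723)
```

View pics/w6.png

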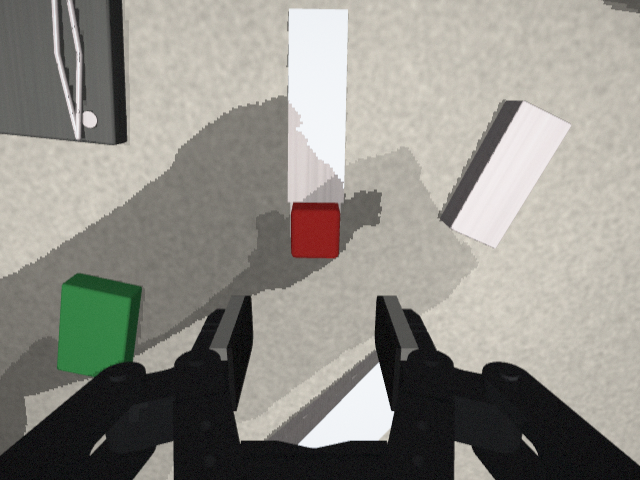

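The fingers are centred on column 313 and the heel on 315, with the wedge parallel to the image columns. I'll go down.

```bash

python3 -m inch '[{"dx":1,"dy":0.5,"dz":25,"rx":0,"ry":0,"rz":0,"hand":-0.1},{"dx":0,"dy":0,"dz":25,"rx":0,"ry":0,"rz":0,"hand":-0.1},{"dx":0,"dy":0,"dz":20,"rx":0,"ry":0,"rz":0,"hand":-0.1},{"dx":0,"dy":0,"dz":15,"rx":0,"ry":0,"rz":0,"hand":-0.1},{"dx":0,"dy":0,"dz":15,"rx":0,"ry":0,"rz":0,"hand":-0.1},{"dx":0,"dy":0,"dz":5,"rx":0,"ry":0,"rz":0,"hand":-0.1},{"dx":0,"dy":0,"dz":0,"rx":0,"ry":0,"rz":0,"hand":-0.1}]'
python3 -c "
from h import *
cal=cam('wrist');p,d=bot.grab_frame('wrist');C=cloud('wrist',d,cal);cv2.imwrite('pics/w7.png',p[:,:,::-1])
for u in (240,246,384,390):
  print(u,[(v,C[v,u].round(3).tolist()) for v in (290,296,302,310,320)])
"
```

```text
clock: 12.75
position: [0.4853, -0.2676, 0.0225]
tool_rot: [-3.141, 0.0, 0.121]
force: [-0.3, -0.0, 0.0]
grip_width: 0.0468
240 [(290, [0.47, -0.233, -0.001]), (296, [0.494, -0.24, 0.051]), (302, [0.493, -0.241, 0.055]), (310, [0.494, -0.242, 0.062]), (320, [0.494, -0.243, 0.068])]
246 [(290, [0.471, -0.236, 0.0]), (296, [0.494, -0.242, 0.051]), (302, [0.494, -0.243, 0.056]), (310, [0.492, -0.243, 0.058]), (320, [0.488, -0.244, 0.059])]
384 [(290, [0.479, -0.304, -0.0]), (296, [0.5, -0.292, 0.052]), (302, [0.5, -0.291, 0.056]), (310, [0.5, -0.29, 0.063]), (320, [0.498, -0.29, 0.064])]
390 [(290, [0.479, -0.307, -0.001]), (296, [0.5, -0.294, 0.051]), (302, [0.501, -0.293, 0.057]), (310, [0.5, -0.292, 0.061]), (320, [0.5, -0.291, 0.068])]
```

View pics/w7.png

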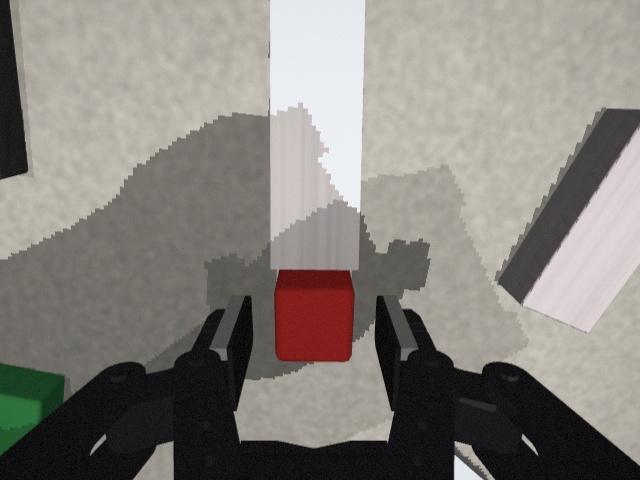

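The pad ends are at z ≈ 0.050 on either side of the heel, with the heel at columns 275-354. I'll go another 33 mm down and grip.

```bash

python3 -m inch '[{"dx":-2,"dy":0,"dz":10,"rx":0,"ry":0,"rz":0,"hand":-0.1},{"dx":0,"dy":0,"dz":10,"rx":0,"ry":0,"rz":0,"hand":-0.1},{"dx":0,"dy":0,"dz":8,"rx":0,"ry":0,"rz":0,"hand":-0.1},{"dx":0,"dy":0,"dz":5,"rx":0,"ry":0,"rz":0,"hand":-0.1},{"dx":0,"dy":0,"dz":0,"rx":0,"ry":0,"rz":0,"hand":-0.1}]'
python3 -m inch '[{"dx":0,"dy":0,"dz":0,"rx":0,"ry":0,"rz":0,"hand":0.4},{"dx":0,"dy":0,"dz":0,"rx":0,"ry":0,"rz":0,"hand":0.6},{"dx":0,"dy":0,"dz":0,"rx":0,"ry":0,"rz":0,"hand":1},{"dx":0,"dy":0,"dz":0,"rx":0,"ry":0,"rz":0,"hand":1},{"dx":0,"dy":0,"dz":0,"rx":0,"ry":0,"rz":0,"hand":1}]' 70
python3 -c "
from h import *
cal=cam('wrist');p,d=bot.grab_frame('wrist');C=cloud('wrist',d,cal);cv2.imwrite('pics/w8.png',p[:,:,::-1])
p,d=bot.grab_frame('scene');cv2.imwrite('pics/s8.png',cv2.resize(p[180:330,130:330,::-1],None,fx=3,fy=3))
"
```

```text
clock: 13.3
position: [0.4829, -0.2678, -0.0112]
tool_rot: [-3.141, 0.001, 0.121]
force: [-0.0, -0.4, 0.5]
grip_width: 0.047
clock: 13.8
position: [0.4834, -0.268, -0.0101]
tool_rot: [3.141, -0.0, 0.121]
force: [-1.2, 0.8, 5.0]
grip_width: 0.0289
```

View pics/w8.png

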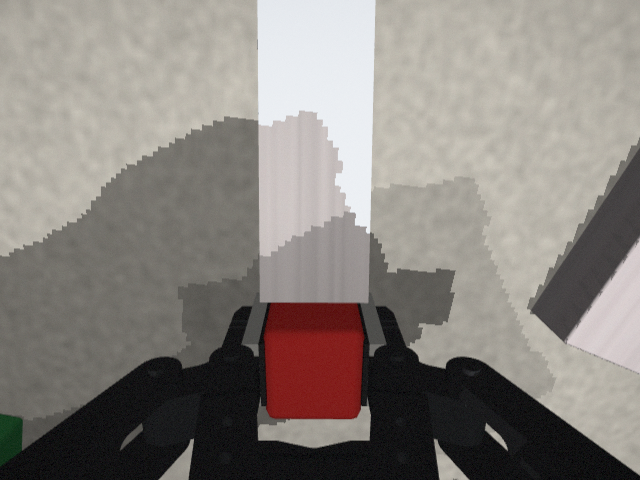

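View pics/s8.png

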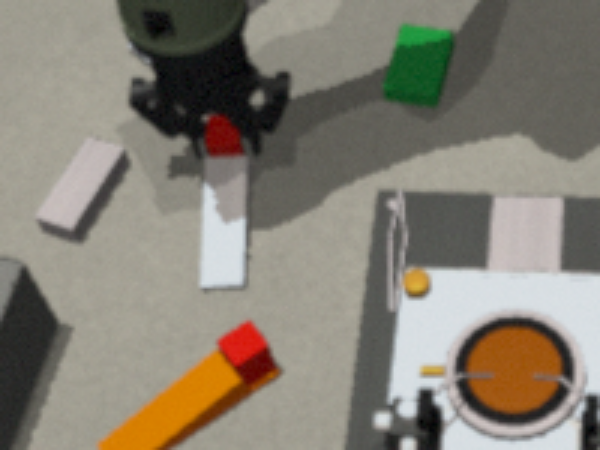

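Gripped, with a width of 28.9 mm and the heel held squarely between the pads at columns 258-372. I'll lift it and bring it in front of the seat.

```bash

python3 -m inch '[{"dx":0,"dy":0,"dz":-10,"rx":0,"ry":0,"rz":0,"hand":1},{"dx":0,"dy":0,"dz":-20,"rx":0,"ry":0,"rz":0,"hand":1},{"dx":0,"dy":0,"dz":-20,"rx":0,"ry":0,"rz":0,"hand":1},{"dx":0,"dy":0,"dz":-15,"rx":0,"ry":0,"rz":0.095,"hand":1},{"dx":0,"dy":0,"dz":0,"rx":0,"ry":0,"rz":0,"hand":1}]'
python3 -c "
from h import *
to(.469,-.006,.055,.025,10)
print(bot.observe()['qpos'])
cal=cam('wrist');p,d=bot.grab_frame('wrist');cv2.imwrite('pics/w9.png',p[:,:,::-1])
"
```

```text
clock: 14.4
position: [0.4842, -0.2682, 0.0566]
tool_rot: [3.141, -0.002, 0.024]
force: [1.1, 0.2, -3.1]
grip_width: 0.0293
pos [ 0.4842 -0.2682  0.0566] rpy [ 3.1406e+00 -2.4000e-03  2.3700e-02] t 14.4 F [ 1.12  0.22 -3.14] w 0.0293
delta tool mm [  -9.  -262.5    1.3] per row [ -0.9  -26.25   0.13]
rot [ 0.001  -0.0024 -0.0013] per row [ 0.0001 -0.0002 -0.0001]
[ 0.01012235  0.70874203  0.56163451  1.93036153 -0.59304976  0.66942569
 -0.60605176]
```

View pics/w9.png

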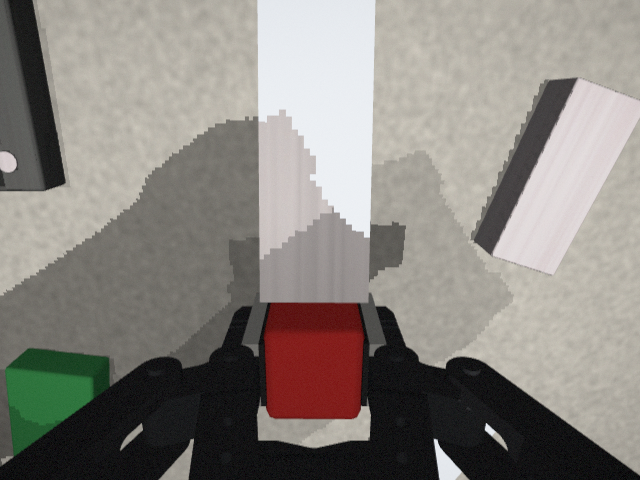

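```bash

python3 -m inch '[{"dx":-15,"dy":-15,"dz":0,"rx":0,"ry":0,"rz":0,"hand":1},{"dx":-5,"dy":-27,"dz":0,"rx":0,"ry":0,"rz":0,"hand":1},{"dx":0,"dy":-28,"dz":0,"rx":0,"ry":0,"rz":0,"hand":1},{"dx":0,"dy":-28,"dz":0,"rx":0,"ry":0,"rz":0,"hand":1},{"dx":0,"dy":-28,"dz":0,"rx":0,"ry":0,"rz":0,"hand":1},{"dx":0,"dy":-28,"dz":0,"rx":0,"ry":0,"rz":0,"hand":1},{"dx":0,"dy":-28,"dz":0,"rx":0,"ry":0,"rz":0,"hand":1},{"dx":0,"dy":-28,"dz":0,"rx":0,"ry":0,"rz":0,"hand":1},{"dx":0,"dy":-28,"dz":0,"rx":0,"ry":0,"rz":0,"hand":1},{"dx":0,"dy":-24,"dz":0,"rx":0,"ry":0,"rz":0,"hand":1}]'
python3 -m inch '[{"dx":0,"dy":0,"dz":0,"rx":0,"ry":0,"rz":0,"hand":1}]'
python3 -c "
from h import *
to(.469,-.006,.0095,.025,1)
cal=cam('wrist');p,d=bot.grab_frame('wrist');cv2.imwrite('pics/w10.png',p[:,:,::-1])
p,d=bot.grab_frame('top');cv2.imwrite('pics/t10.png',cv2.resize(p[150:350,220:480,::-1],None,fx=3,fy=3))
"
```

```text
clock: 15.45
position: [0.4559, -0.0051, 0.054]
tool_rot: [3.142, 0.001, 0.029]
force: [0.6, 0.9, -1.5]
grip_width: 0.0295
clock: 15.55
position: [0.456, -0.0035, 0.0538]
tool_rot: [-3.141, 0.002, 0.032]
force: [-0.5, -0.8, -1.4]
grip_width: 0.0295
pos [ 0.456  -0.0035  0.0538] rpy [-3.1408e+00  1.6000e-03  3.2500e-02] t 15.55 F [-0.54 -0.78 -1.42] w 0.0295
delta tool mm [13.   3.  44.3] per row [13.    3.   44.31]
rot [-0.0008  0.0016  0.0075] per row [-0.0008  0.0016  0.0075]
```

View pics/w10.png

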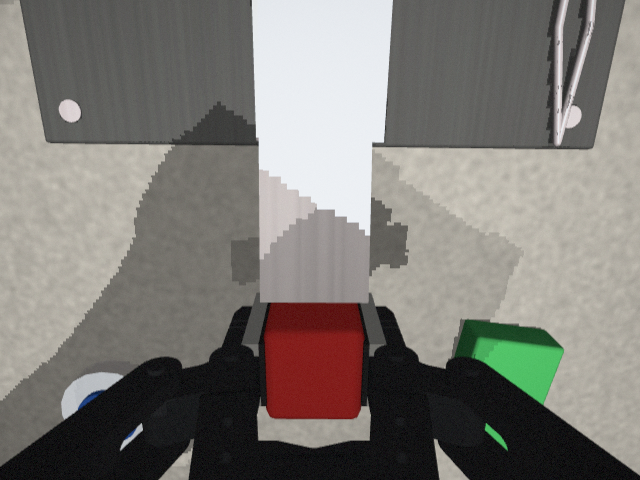

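View pics/t10.png

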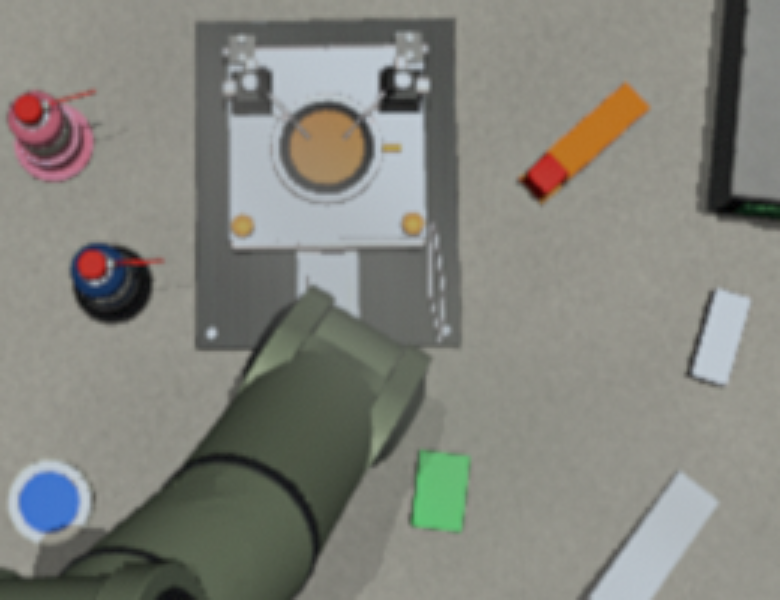

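The wedge is lined up with the strip: the slab's centre is at column 319 and the wedge's at 315, nearly parallel. I'll lower it onto the slab.

```bash

python3 -m inch '[{"dx":0,"dy":1,"dz":18,"rx":0,"ry":0,"rz":0,"hand":1},{"dx":0,"dy":1,"dz":14,"rx":0,"ry":0,"rz":0,"hand":1},{"dx":0,"dy":0,"dz":6,"rx":0,"ry":0,"rz":0,"hand":1},{"dx":0,"dy":0,"dz":2,"rx":0,"ry":0,"rz":0,"hand":1},{"dx":0,"dy":0,"dz":0,"rx":0,"ry":0,"rz":0,"hand":1}]'
python3 -m inch '[{"dx":0,"dy":0,"dz":1,"rx":0,"ry":0,"rz":0,"hand":1},{"dx":0,"dy":0,"dz":1,"rx":0,"ry":0,"rz":0,"hand":1},{"dx":0,"dy":0,"dz":0,"rx":0,"ry":0,"rz":0,"hand":1}]'
```

```text
clock: 16.15
position: [0.4566, -0.0091, 0.0147]
tool_rot: [3.141, 0.0, 0.025]
force: [0.5, -0.1, -1.6]
grip_width: 0.0294
clock: 16.45
position: [0.4567, -0.0084, 0.0128]
tool_rot: [-3.142, -0.0, 0.026]
force: [-0.3, 0.7, -1.8]
grip_width: 0.0291
```

```bash

python3 -m inch '[{"dx":0,"dy":-1,"dz":1,"rx":0,"ry":0,"rz":0,"hand":1},{"dx":0,"dy":-1,"dz":1,"rx":0,"ry":0,"rz":0,"hand":1},{"dx":0,"dy":0,"dz":0,"rx":0,"ry":0,"rz":0,"hand":1}]'
python3 -m inch '[{"dx":0,"dy":0,"dz":1,"rx":0,"ry":0,"rz":0,"hand":1},{"dx":0,"dy":0,"dz":0,"rx":0,"ry":0,"rz":0,"hand":1}]'
python3 -m inch '[{"dx":0,"dy":0,"dz":1,"rx":0,"ry":0,"rz":0,"hand":1},{"dx":0,"dy":0,"dz":0,"rx":0,"ry":0,"rz":0,"hand":1}]'
```

```text
clock: 16.75
position: [0.4565, -0.0063, 0.0105]
tool_rot: [-3.142, 0.0, 0.026]
force: [0.9, 0.2, -1.2]
grip_width: 0.0292
clock: 16.95
position: [0.4565, -0.0065, 0.0097]
tool_rot: [-3.141, -0.0, 0.026]
force: [-2.0, 0.0, 4.9]
grip_width: 0.0295
clock: 17.15
position: [0.4562, -0.0067, 0.0087]
tool_rot: [-3.141, 0.0, 0.025]
force: [-4.1, -0.4, 7.8]
grip_width: 0.0292
```

It touched the slab at z ≈ 0.010. I'll ease off slightly and slide in.

```bash

python3 -m inch '[{"dx":2,"dy":0,"dz":-0.8,"rx":0,"ry":0,"rz":0,"hand":1},{"dx":8,"dy":0,"dz":0,"rx":0,"ry":0,"rz":0,"hand":1},{"dx":10,"dy":0,"dz":0,"rx":0,"ry":0,"rz":0,"hand":1},{"dx":10,"dy":0,"dz":0,"rx":0,"ry":0,"rz":0,"hand":1},{"dx":5,"dy":0,"dz":0,"rx":0,"ry":0,"rz":0,"hand":1},{"dx":0,"dy":0,"dz":0,"rx":0,"ry":0,"rz":0,"hand":1}]'
python3 -c "
from h import *
to(.576,-.003,.0095,.025,1)
cal=cam('wrist');p,d=bot.grab_frame('wrist');cv2.imwrite('pics/w11.png',p[:,:,::-1])
p,d=bot.grab_frame('scene');cv2.imwrite('pics/s11.png',cv2.resize(p[200:340,200:400,::-1],None,fx=3.5,fy=3.5))
"
```

```text
clock: 17.75
position: [0.4927, -0.0057, 0.0094]
tool_rot: [3.141, -0.001, 0.026]
force: [1.4, -0.6, 1.5]
grip_width: 0.029
pos [ 0.4927 -0.0057  0.0094] rpy [ 3.1413e+00 -8.0000e-04  2.5900e-02] t 17.75 F [ 1.41 -0.59  1.47] w 0.029
delta tool mm [83.3 -0.5  0. ] per row [ 8.331e+01 -5.300e-01  2.000e-02]
rot [ 0.0003 -0.0008  0.0009] per row [ 0.0003 -0.0008  0.0009]
```

View pics/w11.png

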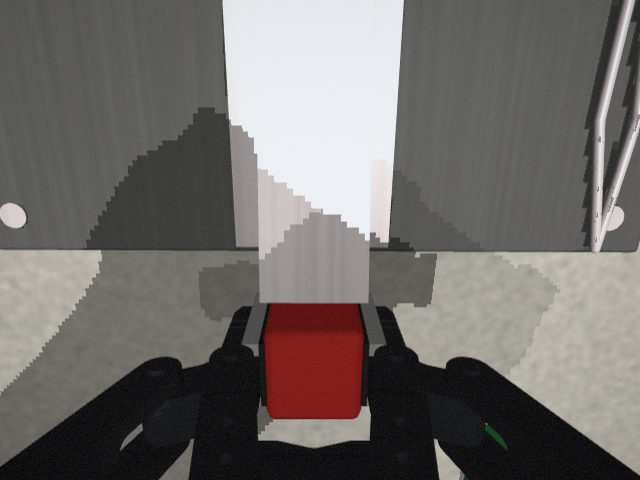

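View pics/s11.png

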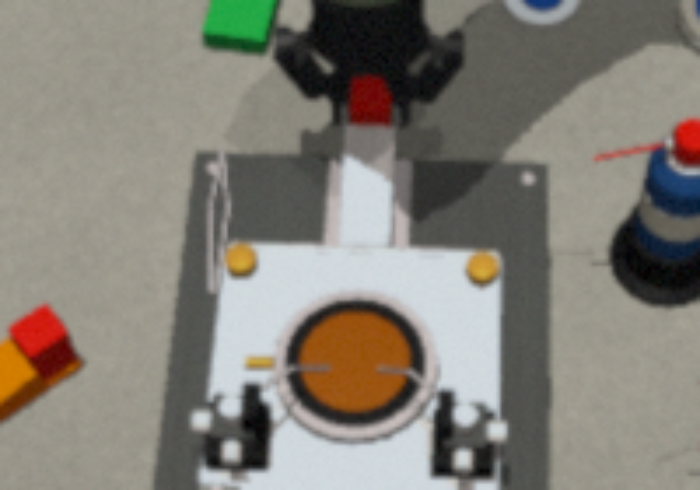

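The wedge lies centred on the strip with its tip just at the plate's front edge, and the slab's front edge is parallel to the image rows. I'll slide it further in.

```bash

python3 -m inch '[{"dx":5,"dy":0,"dz":0,"rx":0,"ry":0,"rz":0,"hand":1},{"dx":10,"dy":0,"dz":0,"rx":0,"ry":0,"rz":0,"hand":1},{"dx":10,"dy":0,"dz":0,"rx":0,"ry":0,"rz":0,"hand":1},{"dx":10,"dy":0,"dz":0,"rx":0,"ry":0,"rz":0,"hand":1},{"dx":10,"dy":0,"dz":0,"rx":0,"ry":0,"rz":0,"hand":1},{"dx":10,"dy":0,"dz":0,"rx":0,"ry":0,"rz":0,"hand":1},{"dx":5,"dy":0,"dz":0,"rx":0,"ry":0,"rz":0,"hand":1},{"dx":0,"dy":0,"dz":0,"rx":0,"ry":0,"rz":0,"hand":1}]'
python3 -m inch '[{"dx":3,"dy":0,"dz":0,"rx":0,"ry":0,"rz":0,"hand":1},{"dx":2,"dy":0,"dz":0,"rx":0,"ry":0,"rz":0,"hand":1},{"dx":0,"dy":0,"dz":0,"rx":0,"ry":0,"rz":0,"hand":1}]'
python3 -c "
from h import *
p,d=bot.grab_frame('wrist');cv2.imwrite('pics/w12.png',p[:,:,::-1])
"
```

```text
clock: 18.65
position: [0.5514, -0.0043, 0.0097]
tool_rot: [-3.141, 0.001, 0.026]
force: [-3.7, 0.3, 13.9]
grip_width: 0.0295
clock: 18.95
position: [0.5557, -0.0042, 0.0097]
tool_rot: [-3.141, 0.002, 0.025]
force: [-7.6, -0.4, 16.7]
grip_width: 0.0293
```

View pics/w12.png

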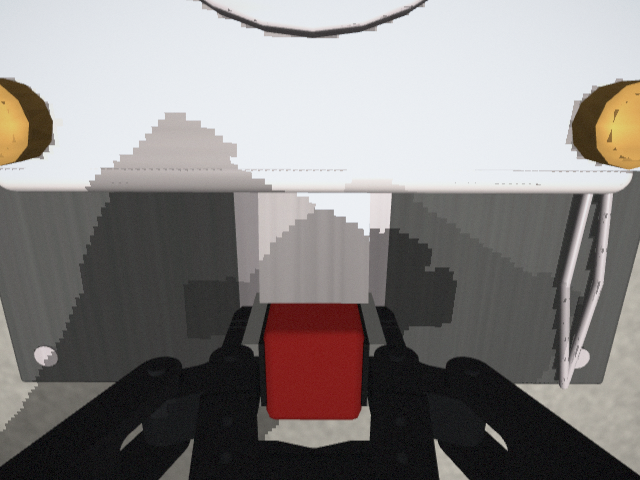

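```bash
cat >> h.py <<'E'
def lift():
    # plate-top rise against baseline scene cloud, per station x
    C0=np.load("c_scene.npy"); p,d=bot.grab_frame("scene"); C=cloud("scene",d)
    x,y,z=C0[...,0],C0[...,1],C0[...,2]
    m=(abs(y)<.085)&(x>.622)&(x<.79)&(z>.05)&(z<.061)&(abs(C[...,2]-z)<.02)
    A=np.c_[.805-x[m]]; dz=C[...,2][m]-z[m]
    med=lambda lo,hi: np.median(dz[(A[:,0]>lo)&(A[:,0]<hi)])
    sl=(abs(y)<.12)&(abs(y)>.105)&(z>.015)&(z<.025)&(x>.63)&(x<.8)
    print("dz mm front",1000*med(.14,.19),"rear",1000*med(0,.05),"fit rad",np.linalg.lstsq(np.c_[A,np.ones(len(A))],dz,rcond=None)[0],"slab ref",1000*np.median((C[...,2]-z)[sl]),m.sum())
    s=bot.observe(); print(s["clock"],s["position"].round(4),s["force"].round(1))
E
python3 -m inch '[{"dx":1,"dy":0,"dz":-0.5,"rx":0,"ry":0,"rz":0,"hand":1},{"dx":2,"dy":0,"dz":0,"rx":0,"ry":0,"rz":0,"hand":1},{"dx":2,"dy":0,"dz":0,"rx":0,"ry":0,"rz":0,"hand":1},{"dx":0,"dy":0,"dz":0,"rx":0,"ry":0,"rz":0,"hand":1}]'
python3 -c "
from h import *
lift()"
```

```text
clock: 19.4
position: [0.5618, -0.0038, 0.0098]
tool_rot: [3.142, 0.0, 0.026]
force: [0.0, 1.2, 0.8]
grip_width: 0.0296
dz mm front -0.048031039840523704 rear 0.07425318890397214 fit rad [-0.00092359  0.00018466] slab ref 0.07231908338289905 2524
19.45 [ 0.5618 -0.0038  0.0098] [0.4 0.6 0.8]
```

```bash

python3 -m inch '[{"dx":2,"dy":0,"dz":0,"rx":0,"ry":0,"rz":0,"hand":1},{"dx":2,"dy":0,"dz":0,"rx":0,"ry":0,"rz":0,"hand":1},{"dx":2,"dy":0,"dz":0,"rx":0,"ry":0,"rz":0,"hand":1},{"dx":0,"dy":0,"dz":0,"rx":0,"ry":0,"rz":0,"hand":1}]'
python3 -c "
from h import *
lift()"
```

```text
clock: 19.85
position: [0.5664, -0.0038, 0.0097]
tool_rot: [-3.141, 0.002, 0.026]
force: [-8.0, -0.6, 7.4]
grip_width: 0.0291
dz mm front 0.4298265428623882 rear 0.10474396204385172 fit rad [0.0025207 0.0001518] slab ref 0.02544603616139174 2523
19.9 [ 0.5664 -0.0038  0.0098] [-8.1 -0.1  6.6]
```

The plate has started to lift, with Fx at -8 N. It needs about 11 mm more.

```bash

python3 -m inch '[{"dx":2,"dy":0,"dz":0,"rx":0,"ry":0,"rz":0,"hand":1},{"dx":2,"dy":0,"dz":0,"rx":0,"ry":0,"rz":0,"hand":1},{"dx":2,"dy":0,"dz":0,"rx":0,"ry":0,"rz":0,"hand":1},{"dx":2,"dy":0,"dz":0,"rx":0,"ry":0,"rz":0,"hand":1},{"dx":0,"dy":0,"dz":0,"rx":0,"ry":0,"rz":0,"hand":1}]'
python3 -c "
from h import *
lift()"
```

```text
clock: 20.4
position: [0.5744, -0.0036, 0.0098]
tool_rot: [-3.141, 0.002, 0.025]
force: [-8.7, -0.8, 8.1]
grip_width: 0.0294
dz mm front 1.7730968219280552 rear 0.3996787478857122 fit rad [1.16876397e-02 9.82833875e-05] slab ref 0.13204116653098286 2526
20.45 [ 0.5744 -0.0036  0.0098] [-8.3 -0.   8.1]
```

```bash

python3 -m inch '[{"dx":1.5,"dy":0,"dz":0,"rx":0,"ry":0,"rz":0,"hand":1},{"dx":1.5,"dy":0,"dz":0,"rx":0,"ry":0,"rz":0,"hand":1},{"dx":0,"dy":0,"dz":0,"rx":0,"ry":0,"rz":0,"hand":1},{"dx":0,"dy":0,"dz":0,"rx":0,"ry":0,"rz":0,"hand":1},{"dx":0,"dy":0,"dz":0,"rx":0,"ry":0,"rz":0,"hand":1}]'
python3 -c "
from h import *
np.set_printoptions(precision=4,suppress=True)
lift()
cal=cam('wrist');p,d=bot.grab_frame('wrist');cv2.imwrite('pics/w13.png',p[:,:,::-1]); C=cloud('wrist',d,cal)
p2,d=bot.grab_frame('scene');cv2.imwrite('pics/s13.png',cv2.resize(p2[150:350,130:430,::-1],None,fx=2.6,fy=2.6))
im=p.astype(int); red=(im[...,0]>90)&(im[...,1]<60)&(C[...,2]>.06)
q=C[red]; A=np.c_[q[:,:2],np.ones(len(q))]
from numpy.linalg import lstsq
top=(red&(np.indices((480,640))[0]>345)&(np.indices((480,640))[0]<410)); q=C[top]
print('heel top z',np.median(q[:,2]),'tilt',lstsq(np.c_[q[:,:2]-q[:,:2].mean(0),np.ones(len(q))],q[:,2],rcond=None)[0])
"
```

```text
clock: 20.95
position: [0.5774, -0.0036, 0.0098]
tool_rot: [-3.141, 0.002, 0.026]
force: [-9.0, -0.5, 7.7]
grip_width: 0.0292
dz mm front 2.2837044737686885 rear 0.46392179115595233 fit rad [0.0144 0.0001] slab ref 0.021857366679145507 2526
21.0 [ 0.5773 -0.0035  0.0098] [-8.8 -0.7  7.5]
heel top z 0.06960350075700635 tilt [0.4261 0.0121 0.0699]
```

View pics/w13.png

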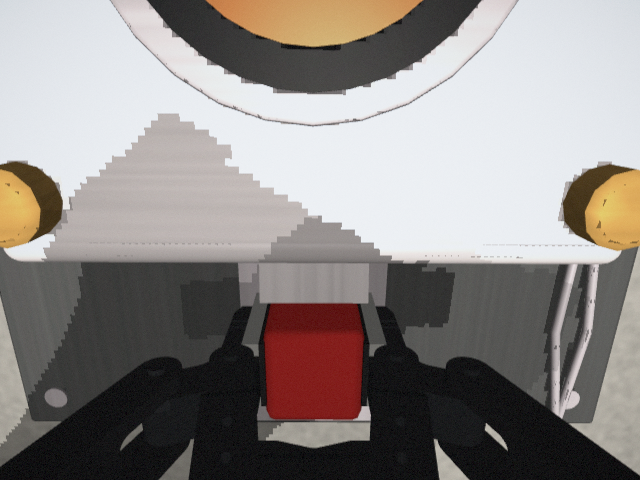

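View pics/s13.png

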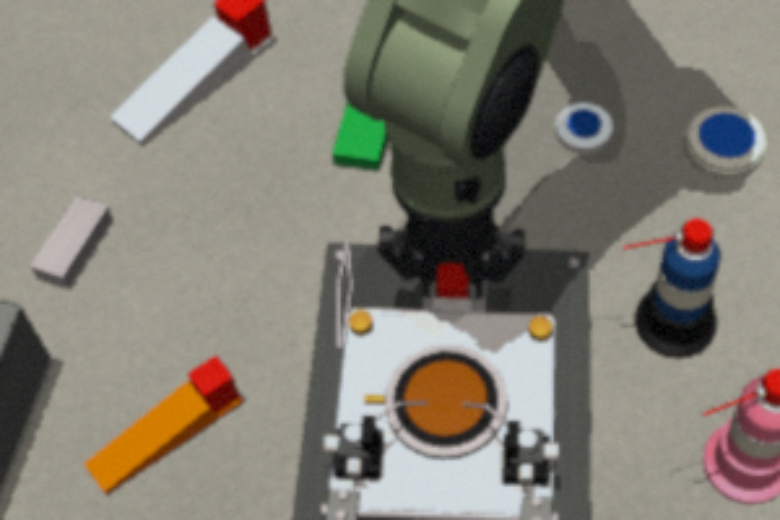

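The plate is at about 0.0144 rad (feet roughly 2.5 mm clear). The heel top is at z = 0.0696, so the wedge sits flat on the slab, and the push is steady at about 9 N. The fingers are clear of the plate: its nose is at row 262 and the pads start at row 303. The bystanders look unmoved, so I'm handing in.

```bash
python3 -c "
from workcell import bot
print(bot.job_done()); s=bot.observe(); print(s['clock'],s['position'],s['force'])"
```

```text
the job is handed in; nothing more can be done
None
the job is handed in; nothing more can be done
```

The job is handed in: the wedge is under the stage plate, and by my last measurements the two feet are about 2.5 mm clear of their pads.

- **Duster:** I pressed the blue can's cap down until it bottomed (24 N at the wrist). The depth camera then showed it back up at 163 mm.
- **Wedge:** I gripped the smaller grey wedge by its heel, laid it on the bright strip and slid it in until the plate lifted. It is still held in the gripper.

Last checks, at 21 s:

| Check | Result |
|---|---|
| Plate angle, from scene depth against the starting picture | about 0.0144 rad |
| Heel top | 69.6 mm, expected 70 mm if flat on the slab |
| Wrist force against the push | steady, about 9 N |
| Fingers | clear of the plate in the wrist picture |
| Bystanders | no shift seen in the pictures; not measured one by one |

Three things disagreed or did not work:
- **Finger reach:** with the gripper shut, the real finger ends are about 22 mm short of the reported TCP, and about 28 mm short when half open. I set the press and grip heights from camera depth and contact force instead.
- **Tilt fit:** a surface fit to the heel's top gave a meaningless slope, so flatness rests on the heel height and the tool's 0.002 rad pitch.
- **After handing in:** the script printed no final robot state, so I have no reading from the last second.

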